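# Load candled eggs into the setter rack in reverse order

### The arm

A 6-joint arm with a two-finger parallel gripper is mounted at the origin on the work surface. World frame = base frame: x ahead of the robot, y to its left, z up, the work surface at z = 0. Lengths are in mm, angles in rad, forces in N, time in s.
With the tool pointing down it reaches from about 350 to 875 mm from the base axis. Payload 4.2 kg.
Tool frame: the origin (TCP) lies midway between the tips of the shut fingers; the grasp point (between the pads) lies 19 mm behind it; y points along the fingers, x is the direction in which the jaws open and shut, and the axes are right-handed (so a half turn about y gives the same grasp; the last joint's range is limited). The gripper opens to 85 mm and grips with 20 to 120 N. Pads are 22 mm wide; open, the fingers measure 114 mm over their backs; the gripper's body (76 mm by 85 mm) begins 54 mm behind the grasp point. The pads swing forward as they close: fully open they stand 13 mm farther back than shut.
Start: joints at [1.437, 0.385, 0.008, 0, -1.194, -0.259], TCP at [239.202, 577.392, 231.312] pointing down, gripper open.
Joint ranges: [-3.14, 3.14], [-1.21, 2.06], [-1.07, 1.41], [-3.16, 2.05], [-2.99, -0.16], [-3.1, 3.1]. Speed limits (rad/s): [2.79, 2.79, 3.14, 3.14, 3.14, 3.14].

### API

Orientations are given as a unit quaternion [x, y, z, w].
In Python, from bench import read_state, get_image, job_done gives the robot as it stands.
- The arm moves only by the tool play_rows, never from a script. Its argument "series" is a list of rows, each a list of 7 numbers: the shift along the tool's x, y, z in m, then the turn, a rotation vector about the tool's x, y, z in rad, then the finger opening in m, from 0 to 0.0854. In form: [[x, y, z, wx, wy, wz, claw], ...]. A call has 1 to 10 rows; each row shifts and turns the pose as measured when the row begins, along the tool's axes as they then stand; what a row does not reach is not made up. A row lasts 1/10 s, in which the tool goes at most 50 mm and 8.59 degrees, less where a joint would pass 70% of its speed; a pose out of reach is approached as far as the arm can. A call with a gripper value outside its range is refused whole. The fingers move at their own pace and stop on an object; the grip force is fixed at half the most. Time passes only in rows, so rows that do not move let the fingers close. It gives the time, the measured TCP pose, the force and the opening at its end, in the units of the state.
- read_state(): the state, without advancing time (a new reading comes with each control period).
- get_image(name): name is "scene" or "top" or "wrist"; returns a dict with "color" (420x560x3 uint8, red, green, blue), "intrinsics" (3x3 intrinsics, pixels), "origin" and "orientation" of the camera in the world. Camera axes: x right, y down, z forward; pixel columns grow to the right and rows downward; lengths in mm; the calibration is good to about 2 mm. A picture is of the moment at which its call begins. There is no depth.
- job_done(): hands the job in, once; it reports no verdict.
The state is a dict: "clock": time; "joints": joint angles; "joint_vel": joint speeds; "joint_efforts": joint torques, N m; "position": TCP position; "ee_rot": TCP orientation; "contact_force": force on the tool from outside, world axes, zero at the start; "wrist_torque": the same for the moment, N m; "gripper_width": finger opening in mm.
Only numpy, scipy, OpenCV 4.12 (cv2) and the standard library are available. Lean on these libraries where they do the work, as an engineer would, in place of code of your own. Each camera call takes 0.05 s, during which the arm holds its last target. There are 200 camera calls.

### The job

Move the four candled eggs from the green holders in the orange turner tray into the four pockets of the white setter rack in reverse order, counted from the black knobs: the egg nearest the tray's black knob goes into the pocket furthest from the rack's black knob, the next one into the next pocket, and so on, until the egg furthest from the tray's knob is nearest the rack's knob. Set each egg down gently, without letting it fall, so that it stands fully seated and upright with its blunt end up, as it stood in the tray.

Things in the scene. Friction and masses are not known exactly. Their poses are not given: they have to be found in the camera images.
- egg_white_center (a point): The white hen's egg, rigid, about 60 g, bottom-heavy so that it stands in a cup, 58 mm tall and 44 mm across, standing blunt end up in a green holder. The point is its centre, half-way up (29 mm above its lower tip, 29 mm below its top); the shell is widest 4 mm above this point; z runs from the pointed to the blunt end.
- egg_tan_center (a point): The tan (light brown) hen's egg, rigid, about 60 g, bottom-heavy so that it stands in a cup, 58 mm tall and 44 mm across, standing blunt end up in a green holder. The point is its centre, half-way up (29 mm above its lower tip, 29 mm below its top); the shell is widest 4 mm above this point; z runs from the pointed to the blunt end.
- egg_brown_center (a point): The dark chocolate-brown hen's egg, rigid, about 60 g, bottom-heavy so that it stands in a cup, 58 mm tall and 44 mm across, standing blunt end up in a green holder. The point is its centre, half-way up (29 mm above its lower tip, 29 mm below its top); the shell is widest 4 mm above this point; z runs from the pointed to the blunt end.
- egg_blue_center (a point): The pale blue-green hen's egg, rigid, about 60 g, bottom-heavy so that it stands in a cup, 58 mm tall and 44 mm across, standing blunt end up in a green holder. The point is its centre, half-way up (29 mm above its lower tip, 29 mm below its top); the shell is widest 4 mm above this point; z runs from the pointed to the blunt end.
- holder_white: Fixed green silicone egg holder in which the white egg stands at the start: eight-sided cup, 40 mm across outside, 33 mm inside, 19 mm tall. Origin: centre of its underside, 6 mm above the table, on the orange tray; the egg rests in its rim, 25 mm above the table, its centre 41 mm above the table. The four holders stand in a straight row, 56 mm apart, in any order.
- holder_tan: Fixed green silicone egg holder in which the tan (light brown) egg stands at the start: eight-sided cup, 40 mm across outside, 33 mm inside, 19 mm tall. Origin: centre of its underside, 6 mm above the table, on the orange tray; the egg rests in its rim, 25 mm above the table, its centre 41 mm above the table. The four holders stand in a straight row, 56 mm apart, in any order.
- holder_brown: Fixed green silicone egg holder in which the dark chocolate-brown egg stands at the start: eight-sided cup, 40 mm across outside, 33 mm inside, 19 mm tall. Origin: centre of its underside, 6 mm above the table, on the orange tray; the egg rests in its rim, 25 mm above the table, its centre 41 mm above the table. The four holders stand in a straight row, 56 mm apart, in any order.
- holder_blue: Fixed green silicone egg holder in which the pale blue-green egg stands at the start: eight-sided cup, 40 mm across outside, 33 mm inside, 19 mm tall. Origin: centre of its underside, 6 mm above the table, on the orange tray; the egg rests in its rim, 25 mm above the table, its centre 41 mm above the table. The four holders stand in a straight row, 56 mm apart, in any order.
- tray_knob: Black round knob, 20 mm across, 18 mm tall, fixed at one end of the orange turner tray (276 x 72 mm, 6 mm thick, side lips up to 12 mm), in line with the row of holders: 40 mm beyond the centre of the nearest holder. It may be at either end; the other end has a like knob in orange. Origin at the centre of its underside.
- rack: Fixed white setter rack, 276 mm along its x, 72 mm along y; four eight-sided pockets at x = -84, -28, +28, +84 mm, y = 0: 33 mm across inside, 40 mm outside; grey floor 10 mm, rim 25 mm above the table. Black knob (20 mm across, top at 24 mm) at its +x end, x = +124 mm. Origin: centre of its underside, on the table; z up. A seated egg rests in the rim, its centre 41 mm above the table.

How it is judged (in metres and radians):
At the end, for the whole second after the job is handed in: Each egg stands in the rack pocket that reverses its place in the tray (counted from the black knobs), within 12 mm along and across the rack, centre within 8 mm of the seated height, upright with blunt end up within 0.35 rad, released and at rest (((horizontal distance between holder_white and tray_knob between 0.025 and 0.055 m and x of egg_white_center in the frame of rack between -0.096 and -0.072 m) or (horizontal distance between holder_white and tray_knob between 0.081 and 0.111 m and x of egg_white_center in the frame of rack between -0.04 and -0.016 m) or (horizontal distance between holder_white and tray_knob between 0.137 and 0.167 m and x of egg_white_center in the frame of rack between 0.016 and 0.04 m) or (horizontal distance between holder_white and tray_knob between 0.193 and 0.223 m and x of egg_white_center in the frame of rack between 0.072 and 0.096 m)) and y of egg_white_center in the frame of rack between -0.012 and 0.012 m and z of egg_white_center in the frame of rack between 0.033 and 0.049 m and angle between each of egg_white_center, egg_tan_center, egg_brown_center, egg_blue_center's own z axis and vertical below 0.35 rad and linear speed of each of egg_white, egg_tan, egg_brown, egg_blue below 0.03 m/s and ((horizontal distance between holder_tan and tray_knob between 0.025 and 0.055 m and x of egg_tan_center in the frame of rack between -0.096 and -0.072 m) or (horizontal distance between holder_tan and tray_knob between 0.081 and 0.111 m and x of egg_tan_center in the frame of rack between -0.04 and -0.016 m) or (horizontal distance between holder_tan and tray_knob between 0.137 and 0.167 m and x of egg_tan_center in the frame of rack between 0.016 and 0.04 m) or (horizontal distance between holder_tan and tray_knob between 0.193 and 0.223 m and x of egg_tan_center in the frame of rack between 0.072 and 0.096 m)) and y of egg_tan_center in the frame of rack between -0.012 and 0.012 m and z of egg_tan_center in the frame of rack between 0.033 and 0.049 m and ((horizontal distance between holder_brown and tray_knob between 0.025 and 0.055 m and x of egg_brown_center in the frame of rack between -0.096 and -0.072 m) or (horizontal distance between holder_brown and tray_knob between 0.081 and 0.111 m and x of egg_brown_center in the frame of rack between -0.04 and -0.016 m) or (horizontal distance between holder_brown and tray_knob between 0.137 and 0.167 m and x of egg_brown_center in the frame of rack between 0.016 and 0.04 m) or (horizontal distance between holder_brown and tray_knob between 0.193 and 0.223 m and x of egg_brown_center in the frame of rack between 0.072 and 0.096 m)) and y of egg_brown_center in the frame of rack between -0.012 and 0.012 m and z of egg_brown_center in the frame of rack between 0.033 and 0.049 m and ((horizontal distance between holder_blue and tray_knob between 0.025 and 0.055 m and x of egg_blue_center in the frame of rack between -0.096 and -0.072 m) or (horizontal distance between holder_blue and tray_knob between 0.081 and 0.111 m and x of egg_blue_center in the frame of rack between -0.04 and -0.016 m) or (horizontal distance between holder_blue and tray_knob between 0.137 and 0.167 m and x of egg_blue_center in the frame of rack between 0.016 and 0.04 m) or (horizontal distance between holder_blue and tray_knob between 0.193 and 0.223 m and x of egg_blue_center in the frame of rack between 0.072 and 0.096 m)) and y of egg_blue_center in the frame of rack between -0.012 and 0.012 m and z of egg_blue_center in the frame of rack between 0.033 and 0.049 m); the robot touches nothing.
It fails at once if an egg is let fall (out of the fingers and moving faster than 0.6 m/s) ((linear speed of egg_white above 0.6 m/s and contact force between the fingers and egg_white below 0.01 N) or (linear speed of egg_tan above 0.6 m/s and contact force between the fingers and egg_tan below 0.01 N) or (linear speed of egg_brown above 0.6 m/s and contact force between the fingers and egg_brown below 0.01 N) or (linear speed of egg_blue above 0.6 m/s and contact force between the fingers and egg_blue below 0.01 N)).
It fails at once if an egg lies on the table (height (world z) of any of egg_white_center, egg_tan_center, egg_brown_center, egg_blue_center below 0.028 m).
It also fails if it takes over 101 s, if anything falls off the work surface, if the arm or the gripper's body presses on something with over 40 N, if the wrist force passes 120 N, or if a joint passes its speed limit or range.

## Working session

There is one attempt and no reset: what is moved stays moved. The work goes in short steps, Python scripts to look and compute and a tool call to move; the robot and the scene stay as the last step left them, time stands still between calls to the robot, and variables do not carry over. Pictures are saved under pics/ and viewed, about 12 in all and at most 16, crops included, and the job is handed in when it is done.

Besides the shell and the picture viewer there is one more tool, called after ">>>" as name([rows], argument=value, ...), one row to a line, values as JSON. play_rows: Moves the arm, as the interface text tells. Its arguments: {"type":"object","properties":{"series":{"type":"array","items":{"type":"array","items":{"type":"number"}}}},"required":["series"]}

```bash
mkdir -p pics
cat > h.py <<'E'
import numpy as np, cv2
from scipy.spatial.transform import Rotation as R
from bench import read_state, get_image, job_done
def shot(name,fn):
    im=get_image(name); cv2.imwrite('pics/'+fn,im['color'][:,:,::-1]); 
    np.savez('pics/'+fn+'.npz',**{k:np.array(v) for k,v in im.items()}); return im
def load(fn): return dict(np.load('pics/'+fn+'.npz'))
def px2w(im,uv,z):
    K=im['intrinsics'];r=R.from_quat(im['orientation']).as_matrix() if np.size(im['orientation'])==4 else np.array(im['orientation'])
    o=np.array(im['origin']); d=(r@np.linalg.inv(K)@np.c_[np.atleast_2d(uv),np.ones(len(np.atleast_2d(uv)))].T).T
    return o+d*((z-o[2])/d[:,2])[:,None]
def w2px(im,p):
    r=R.from_quat(im['orientation']).as_matrix(); c=(np.atleast_2d(p)-im['origin'])@r; q=c@np.array(im['intrinsics']).T
    return q[:,:2]/q[:,2:]
E
python3 - <<'E'
from h import *
print(read_state())
for n in('top','scene'):
    im=shot(n,n+'0.png'); print(n,im['origin'],im['orientation'],im['intrinsics'])
E
```

```text
{'clock': 0.0, 'joints': array([ 1.43659767e+00,  3.85571097e-01,  6.61045276e-03, -5.04770152e-04,
       -1.19399472e+00, -2.58581845e-01]), 'joint_vel': array([ 1.47669875e-03,  4.74445733e-05, -2.85536125e-03, -1.40686251e-03,
       -9.87976759e-04,  1.09855419e-03]), 'joint_efforts': array([ 1.33207617e-03, -3.92289877e+01,  1.88402778e+01,  4.18614328e+00,
       -4.64335259e-03, -3.19618678e-06]), 'position': array([238.99119871, 576.86342789, 230.20593394]), 'ee_rot': array([ 0.39339807, -0.58752752,  0.5884525 , -0.39213903]), 'contact_force': array([0.16505118, 0.28374011, 0.50541813]), 'wrist_torque': array([ 0.04525762,  0.02652863, -0.04430933]), 'gripper_width': 85.32753168772153}
top [463.22768344 -21.01315766 736.18033463] [-0.69513202  0.71666067 -0.03632732  0.04323519] [[447.42750779   0.         269.16077445]
 [  0.         447.42750779 206.13540031]
 [  0.           0.           1.        ]]
scene [1233.68516674 -240.89186374  495.53326815] [ 0.70789289  0.50463161 -0.29048723 -0.39981466] [[471.20783476   0.         283.87114015]
 [  0.         471.20783476 209.75507187]
 [  0.           0.           1.        ]]
```

View pics/top0.png

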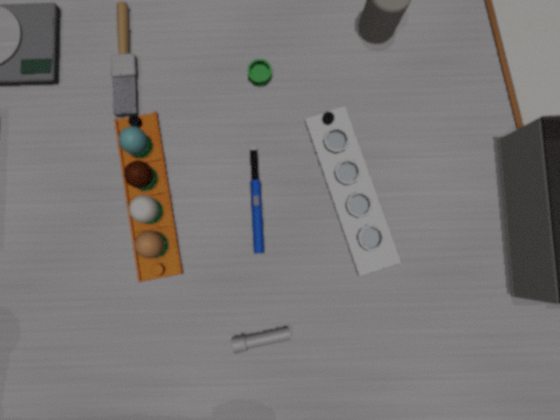

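View pics/scene0.png

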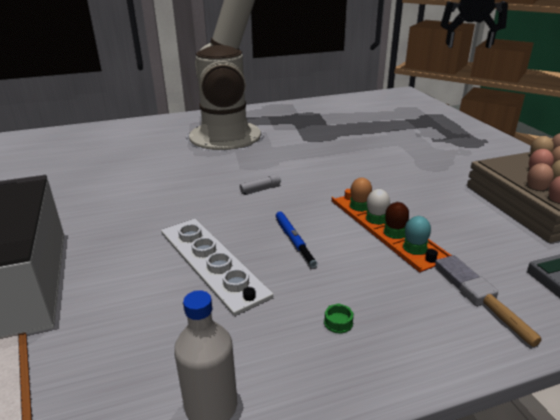

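Top view: the tray's black knob is at (136,120), the orange one at (157,268). The eggs from the knob are blue, brown, white, tan. The rack's black knob is at (328,118), with pockets at (336,140), (346,173), (358,205), (369,237). So blue goes to the furthest pocket, then brown, white, and tan to the nearest. Next I fit the poses.

```bash
cat > fit.py <<'E'
from h import *
from scipy.optimize import least_squares
t,s=load('top0.png'),load('scene0.png')
def fit(cen_guess, obs):  # obs: list (cam, localxyz, uv)
    def f(p):
        c,sn=np.cos(p[2]),np.sin(p[2]); r=[]
        for cam,l,uv in obs:
            w=[p[0]+c*l[0]-sn*l[1],p[1]+sn*l[0]+c*l[1],l[2]]; r+=list(w2px(cam,w)[0]-uv)
        return r
    return least_squares(f,cen_guess,loss='soft_l1')
# rack
P=[(84,(336,140)),(28,(346,173)),(-28,(358,205)),(-84,(369,237))]
S=[(84,(236,280)),(28,(219,262)),(-28,(204,246)),(-84,(190,232))]
k=px2w(t,[(328,118)],24)[0]; e=px2w(t,[(369,237)],25)[0]
print('rackknob',k,'far pocket',e)
g=[(k[0]+e[0])/2,(k[1]+e[1])/2,np.arctan2(k[1]-e[1],k[0]-e[0])]
for nm,o in (('top',[(t,(x,0,25),uv) for x,uv in P]),('both',[(t,(x,0,25),uv) for x,uv in P]+[(s,(x,0,25),uv) for x,uv in S])):
    r=fit(g,o); print(nm,r.x,np.round(r.fun,1))
# tray knobs (+x toward black), eggs in scene
kb=px2w(t,[(135.5,121)],24)[0]; ko=px2w(t,[(157.5,269)],24)[0]; print(kb,ko,np.linalg.norm(kb-ko))
E0=[(84,(135.5,139.5)),(28,(139.5,174)),(-28,(145.5,209)),(-84,(150.5,245))]
g=[(kb[0]+ko[0])/2,(kb[1]+ko[1])/2,np.arctan2(kb[1]-ko[1],kb[0]-ko[0])]
ob=[(t,(x,0,43),uv) for x,uv in E0]
ES=[(84,(418,230)),(28,(397,215.5)),(-28,(378.5,205)),(-84,(361,193))]
for o in (ob,ob+[(s,(x,0,43),uv) for x,uv in ES]):
    r=fit(g,o); print('tray',r.x,np.round(r.fun,1))
a=cv2.imread('pics/top0.png')
cv2.imwrite('pics/z.png',np.hstack([cv2.resize(a[100:290,105:195],None,fx=3,fy=3,interpolation=2),cv2.resize(a[95:285,295:410],None,fx=3,fy=3,interpolation=2)]))
E
python3 fit.py
```

```text
rackknob [ 685.87281148 -115.79223744   24.        ] far pocket [ 489.65208178 -171.79865615   25.        ]
top [ 5.68025155e+02 -1.49082010e+02  2.76177760e-01] [-0.5 -0.3  0.5 -0.9 -0.2  0.   0.2  1.5]
both [ 5.69762775e+02 -1.49818466e+02  2.78415853e-01] [-0.2 -1.3  0.9 -2.   0.2 -1.1  0.7  0.4 -0.1 -4.9  0.2 -4.2  0.1 -3.8
  0.4 -4. ]
[691.37684862 200.04686475  24.        ] [449.34151336 164.24266858  24.        ] 244.66925424630688
tray [5.71020397e+02 1.82340991e+02 1.43847605e-01] [-0.2  0.5  0.7  0.2 -0.2 -0.1 -0.1 -0.7]
tray [5.72318857e+02 1.83566646e+02 1.52073994e-01] [-1.4 -0.2 -0.2 -0.6 -0.9 -0.9 -0.5 -1.6 -1.6 -0.1 -1.2 -0.3 -1.4 -3.2
 -0.9 -3.3]
```

View pics/z.png

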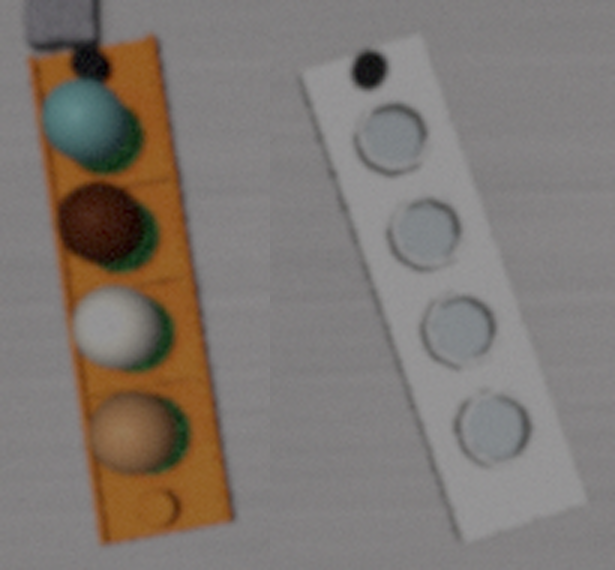

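```bash
cat >> h.py <<'E'
def plan(x,y,z,yaw=None):
    "tool-frame delta to TCP target, tool y down, tool x at world yaw (nearest of half turns)"
    s=read_state(); r=R.from_quat(s['ee_rot']); M=r.as_matrix()
    cur=np.arctan2(M[1,0],M[0,0])
    if yaw is None: yaw=cur
    else: yaw=cur+(yaw-cur+np.pi/2)%np.pi-np.pi/2
    X=np.array([np.cos(yaw),np.sin(yaw),0]); Y=np.array([0,0,-1.]); T=np.c_[X,Y,np.cross(X,Y)]
    d=(M.T@(np.array([x,y,z])-s['position']))/1000; rv=R.from_matrix(M.T@T).as_rotvec()
    print('t%.2f'%s['clock'],'pos',s['position'].round(1),'yaw%.3f j6 %.2f w%.1f'%(cur,s['joints'][5],s['gripper_width']),'F',s['contact_force'].round(1),
      '\n shift',d.round(4),'rot',rv.round(3),'\n tool axes x',M[:,0].round(3),'z',M[:,2].round(3))
E
python3 - <<'E'
from h import *
plan(571,182,240,0.147+np.pi/2)
E
```

```text
t0.10 pos [239.  576.9 230.3] yaw-1.964 j6 -0.26 w85.4 F [ 0.2 -0.1  0.3] 
 shift [ 0.2377 -0.0092  0.4579] rot [ 0.    -0.54   0.002] 
 tool axes x [-0.383 -0.924  0.002] z [ 0.924 -0.383  0.   ]
```

```bash
cat >> h.py <<'E'
def rows(x,y,z,yaw,n):
    s=read_state(); M=R.from_quat(s['ee_rot']).as_matrix(); cur=np.arctan2(M[1,0],M[0,0])
    dy=(yaw-cur+np.pi/2)%np.pi-np.pi/2; D=(np.array([x,y,z])-s['position'])/1000/n
    for i in range(n):
        a=cur+dy*i/n; X=np.array([np.cos(a),np.sin(a),0]); Z=np.cross(X,[0,0,-1])
        print([float(round(v,4)) for v in (D@X,-D[2],D@Z)],round(-dy/n,3))
E
python3 - <<'E'
from h import *
rows(571,182,240,0.147+np.pi/2,13)
E
```

```text
[0.0183, -0.0007, 0.0352] -0.042
[0.0197, -0.0007, 0.0344] -0.042
[0.0211, -0.0007, 0.0336] -0.042
[0.0225, -0.0007, 0.0327] -0.042
[0.0239, -0.0007, 0.0317] -0.042
[0.0252, -0.0007, 0.0307] -0.042
[0.0264, -0.0007, 0.0296] -0.042
[0.0276, -0.0007, 0.0285] -0.042
[0.0288, -0.0007, 0.0273] -0.042
[0.0299, -0.0007, 0.0261] -0.042
[0.0309, -0.0007, 0.0249] -0.042
[0.0319, -0.0007, 0.0235] -0.042
[0.0329, -0.0007, 0.0222] -0.042
```

>>> play_rows([
  [0.018,-0.001,0.035,0,-0.042,0,0.085],
  [0.02,-0.001,0.034,0,-0.042,0,0.085],
  [0.021,-0.001,0.034,0,-0.042,0,0.085],
  [0.0225,-0.001,0.033,0,-0.042,0,0.085],
  [0.024,-0.001,0.032,0,-0.042,0,0.085],
  [0.025,-0.001,0.031,0,-0.042,0,0.085],
  [0.026,-0.001,0.03,0,-0.042,0,0.085],
  [0.028,-0.001,0.0285,0,-0.042,0,0.085],
  [0.029,-0.001,0.027,0,-0.042,0,0.085],
  [0.03,0,0.026,0,-0.042,0,0.085],
])

```text
clock: 1.1
position: [502.7, 266.6, 234.7]
ee_rot: [0.517, -0.486, 0.487, -0.509]
contact_force: [0.4, 0.2, 0.1]
gripper_width: 84.9
```

Run:
```python
from h import *
plan(571,182,240,0.147+np.pi/2)
rows(571,182,240,0.147+np.pi/2,6)
```

```text
t1.10 pos [502.7 266.6 234.7] yaw-1.517 j6 0.85 w84.9 F [0.4 0.2 0.1] 
 shift [ 0.0882 -0.0049  0.0636] rot [ 0.007 -0.093  0.009] 
 tool axes x [ 0.054 -0.999  0.009] z [ 0.999  0.054 -0.007]
[0.0147, -0.0009, 0.0106] -0.016
[0.0149, -0.0009, 0.0104] -0.016
[0.015, -0.0009, 0.0101] -0.016
[0.0152, -0.0009, 0.0099] -0.016
[0.0153, -0.0009, 0.0097] -0.016
[0.0155, -0.0009, 0.0094] -0.016
```

>>> play_rows([
  [0.02,-0.001,0.014,0.001,-0.02,0.002,0.085],
  [0.02,-0.001,0.014,0.002,-0.02,0.002,0.085],
  [0.02,-0.001,0.014,0.002,-0.02,0.002,0.085],
  [0.016,-0.001,0.012,0.002,-0.02,0.002,0.085],
  [0.01,-0.001,0.008,0,-0.013,0.001,0.085],
  [0.002,0,0.0015,0,0,0,0.085],
  [0,0,0,0,0,0,0.085],
])

```text
clock: 1.8
position: [577.0, 175.3, 235.7]
ee_rot: [0.537, -0.465, 0.462, -0.532]
contact_force: [0.2, 0.4, 0.2]
gripper_width: 85.3
```

Run:
```python
from h import *
plan(571,182,240,0.147+np.pi/2)
im=shot('wrist','w1.png'); print(im['origin'],R.from_quat(im['orientation']).as_matrix().round(2),im['intrinsics'])
```

```text
t1.80 pos [577.  175.3 235.7] yaw-1.429 j6 1.15 w85.3 F [0.2 0.4 0.2] 
 shift [-0.0074 -0.0043 -0.0051] rot [ 0.008 -0.005  0.002] 
 tool axes x [ 0.142 -0.99   0.002] z [ 0.99   0.142 -0.008]
[660.41746924 186.70661665 378.58850237] [[ 0.14 -0.93 -0.33]
 [-0.99 -0.13 -0.05]
 [ 0.    0.33 -0.94]] [[357.46859471   0.         271.79382387]
 [  0.         357.46859471 211.26089626]
 [  0.           0.           1.        ]]
```

View pics/w1.png

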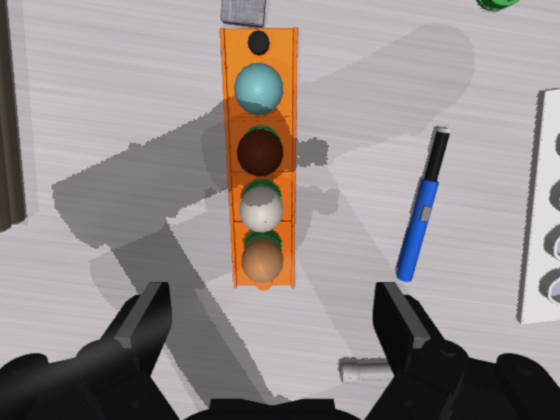

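Wrist view: the row runs vertically with blue at (259,89), brown (261,152), white (262,209), tan (263,261) and the black knob at (258,42). I'll fit with this view too.

```bash
cat > fit2.py <<'E'
import io,contextlib
with contextlib.redirect_stdout(io.StringIO()): from fit import *
w=load('w1.png')
W=[(84,(259,89)),(28,(261,152)),(-28,(262,209.5)),(-84,(263,261.5))]
ow=[(w,(x,0,42),uv) for x,uv in W]+[(w,(124,0,24),(258.5,42))]
ot=ob+[(t,(124,0,24),(135.5,121)),(t,(-124,0,24),(157.5,269))]
for o in (ot,ow,ot+ow):
    r=fit(g,o); print(r.x.round(3),np.round(r.fun,1))
E
python3 fit2.py
```

```text
[5.70935e+02 1.82282e+02 1.46000e-01] [-0.3  0.6  0.7  0.2 -0.2 -0.   0.  -0.6 -0.1 -1.3 -0.   0.7]
[5.71982e+02 1.83293e+02 1.55000e-01] [ 0.1  0.6 -0.4  0.3 -0.  -1.1  0.2 -2.6  0.1  0.5]
[5.71558e+02 1.83078e+02 1.53000e-01] [-1.2  0.3  0.1 -0.1 -0.6 -0.4 -0.1 -1.1 -1.2 -1.6  0.   0.2  0.5  1.2
 -0.2  0.8  0.1 -0.7  0.2 -2.2  0.5  1.1]
```

Run:
```python
from h import *
rows(654.6,195.6,110,0.152+np.pi/2,5)
```

```text
[-0.0018, 0.0251, 0.016] -0.002
[-0.0017, 0.0251, 0.016] -0.002
[-0.0017, 0.0251, 0.016] -0.002
[-0.0017, 0.0251, 0.016] -0.002
[-0.0016, 0.0251, 0.016] -0.002
```

>>> play_rows([
  [-0.002,0.025,0.016,0.002,-0.002,0,0.085],
  [-0.002,0.025,0.016,0.002,-0.002,0,0.085],
  [-0.002,0.025,0.016,0.002,-0.002,0,0.085],
  [-0.002,0.025,0.016,0.002,-0.002,0,0.085],
  [-0.001,0.018,0.012,0,-0.002,0,0.085],
  [0,0.003,0.002,0,0,0,0.085],
  [0,0,0,0,0,0,0.085],
])

```text
clock: 2.55
position: [651.5, 202.7, 112.3]
ee_rot: [-0.538, 0.458, -0.459, 0.539]
contact_force: [0.5, -0.2, 0.5]
gripper_width: 85.3
```

Run:
```python
from h import *
plan(654.6,195.6,24,0.152+np.pi/2)
im=shot('wrist','w2.png')
```

```text
t2.55 pos [651.5 202.7 112.3] yaw-1.411 j6 1.19 w85.3 F [ 0.5 -0.2  0.5] 
 shift [0.0075 0.0883 0.0017] rot [-0.002  0.008  0.   ] 
 tool axes x [ 0.159 -0.987  0.   ] z [0.987 0.159 0.002]
```

View pics/w2.png

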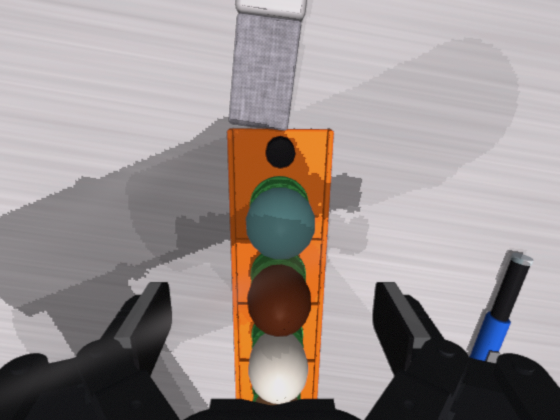

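Closer view: knob (280,152), blue (281,222), brown (279,300), white (278,370). The jaws straddle the row. I'll refit with these.

```bash
cat >> fit2.py <<'E'
w2=load('w2.png')
o2=[(w2,(124,0,24),(280,152)),(w2,(84,0,43),(281,222)),(w2,(28,0,43),(279,300)),(w2,(-28,0,43),(278,370))]
for o in (o2,ot+ow+o2):
    r=fit(g,o); print(r.x.round(3),np.round(r.fun,1))
p=r.x
for x in(84,28,-28,-84): print(x,(p[0]+x*np.cos(p[2])).round(1),(p[1]+x*np.sin(p[2])).round(1))
E
python3 fit2.py
```

```text
[5.70935e+02 1.82282e+02 1.46000e-01] [-0.3  0.6  0.7  0.2 -0.2 -0.   0.  -0.6 -0.1 -1.3 -0.   0.7]
[5.71982e+02 1.83293e+02 1.55000e-01] [ 0.1  0.6 -0.4  0.3 -0.  -1.1  0.2 -2.6  0.1  0.5]
[5.71558e+02 1.83078e+02 1.53000e-01] [-1.2  0.3  0.1 -0.1 -0.6 -0.4 -0.1 -1.1 -1.2 -1.6  0.   0.2  0.5  1.2
 -0.2  0.8  0.1 -0.7  0.2 -2.2  0.5  1.1]
[5.71694e+02 1.83970e+02 1.52000e-01] [ 0.4  2.6 -0.7  0.5  0.1 -1.3  0.1 -5.5]
[5.71589e+02 1.83437e+02 1.54000e-01] [-1.5  0.3 -0.2 -0.1 -0.8 -0.4 -0.3 -1.1 -1.5 -1.6 -0.1  0.2 -0.1  1.1
 -0.6  0.7 -0.2 -0.7 -0.  -2.3 -0.1  1.   0.9  2.9 -0.2  0.8  0.8 -1.
  0.9 -5.3]
84 654.6 196.4
28 599.3 187.7
-28 543.9 179.1
-84 488.6 170.5
```

>>> play_rows([
  [0.004,0.01,0.001,0,0.004,0,0.085],
  [0.003,0.015,0.001,0,0.004,0,0.085],
  [0,0.02,0,0,0,0,0.085],
  [0,0.015,0,0,0,0,0.085],
  [0,0.008,0,0,0,0,0.085],
  [0,0,0,0,0,0,0.085],
])

```text
clock: 3.2
position: [654.7, 195.7, 45.2]
ee_rot: [-0.533, 0.46, -0.462, 0.539]
contact_force: [-0.4, 0.5, 0.9]
gripper_width: 85.1
```

Run:
```python
from h import *
plan(654.6,196.2,24,0.152+np.pi/2)
```

```text
t3.20 pos [654.7 195.7  45.2] yaw-1.420 j6 1.19 w85.1 F [-0.4  0.5  0.9] 
 shift [-0.0005  0.0212 -0.0002] rot [-0.009 -0.001 -0.003] 
 tool axes x [ 0.15  -0.989 -0.003] z [0.989 0.15  0.009]
```

Aligned; lower the last 21 mm and close.

>>> play_rows([
  [0,0.01,0,-0.004,0,-0.001,0.085],
  [0,0.009,0,-0.004,0,-0.001,0.085],
  [0,0.002,0,0,0,0,0.085],
  [0,0,0,0,0,0,0.06],
  [0,0,0,0,0,0,0.05],
  [0,0,0,0,0,0,0.04],
  [0,0,0,0,0,0,0.03],
  [0,0,0,0,0,0,0.03],
  [0,0,0,0,0,0,0.03],
])

```text
clock: 4.1
position: [656.4, 198.2, 26.0]
ee_rot: [-0.533, 0.46, -0.461, 0.539]
contact_force: [0.2, -0.8, -0.3]
gripper_width: 41.0
```

Run:
```python
from h import *
plan(654.6,196.2,120,0.152+np.pi/2)
im=shot('wrist','w3.png')
```

```text
t4.10 pos [656.4 198.2  26. ] yaw-1.419 j6 1.20 w41.0 F [ 0.2 -0.8 -0.3] 
 shift [ 0.0014 -0.094  -0.0014] rot [-0.007 -0.001 -0.004] 
 tool axes x [ 0.151 -0.989 -0.004] z [0.989 0.151 0.007]
```

View pics/w3.png

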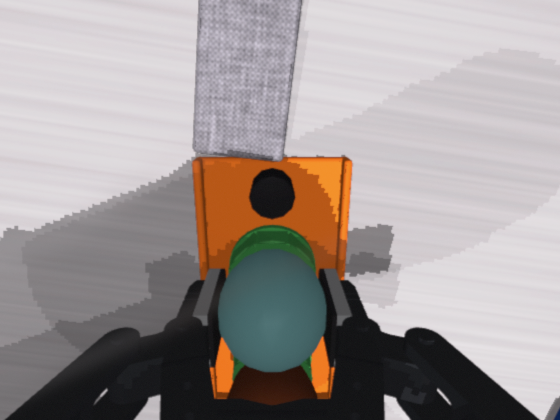

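Blue at (272,310) sits between the pads, which read 41 mm. I'll let the grip settle, then lift a little.

>>> play_rows([
  [0,0,0,0,0,0,0.03],
  [0,0,0,0,0,0,0.03],
  [0,-0.01,0,0,0,0,0.03],
  [0,-0.015,0,0,0,0,0.03],
  [0,-0.02,0,0,0,0,0.03],
  [0,-0.02,0,0,0,0,0.03],
  [0,-0.01,0,0,0,0,0.03],
  [0,0,0,0,0,0,0.03],
])

```text
clock: 4.95
position: [657.2, 196.7, 108.3]
ee_rot: [-0.533, 0.46, -0.462, 0.54]
contact_force: [-0.6, 0.2, -0.8]
gripper_width: 41.0
```

Run:
```python
from h import *
plan(654.6,196.2,120,0.152+np.pi/2)
im=shot('wrist','w4.png'); s=shot('scene','s4.png')
a=im['color'][:,:,::-1]; b=cv2.resize(s['color'][130:270,330:480,::-1],(450,420),interpolation=2)
cv2.imwrite('pics/c4.png',np.hstack([a[:,130:430],b]))
```

```text
t4.95 pos [657.2 196.7 108.3] yaw-1.420 j6 1.20 w41.0 F [-0.6  0.2 -0.8] 
 shift [ 0.     -0.0117 -0.0025] rot [-0.01  -0.001 -0.004] 
 tool axes x [ 0.15  -0.989 -0.004] z [0.989 0.15  0.01 ]
```

View pics/c4.png

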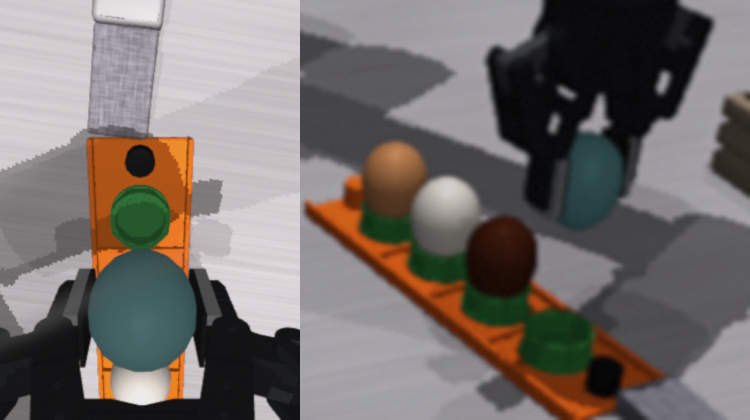

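Blue is held upright and clear of its holder, and the wrist image shows the holder empty at about (140,215) in the crop. Now over to the rack.

Run:
```python
from h import *
rows(487.5,-172.4,125,0.276+np.pi/2,11)
```

```text
[0.0308, -0.0017, -0.0202] -0.011
[0.0306, -0.0017, -0.0205] -0.011
[0.0304, -0.0017, -0.0209] -0.011
[0.0301, -0.0017, -0.0212] -0.011
[0.0299, -0.0017, -0.0216] -0.011
[0.0296, -0.0017, -0.0219] -0.011
[0.0294, -0.0017, -0.0222] -0.011
[0.0291, -0.0017, -0.0226] -0.011
[0.0289, -0.0017, -0.0229] -0.011
[0.0286, -0.0017, -0.0232] -0.011
[0.0283, -0.0017, -0.0236] -0.011
```

>>> play_rows([
  [0.02,-0.002,-0.012,-0.001,-0.011,0,0.03],
  [0.031,-0.002,-0.0205,-0.001,-0.011,0,0.03],
  [0.0305,-0.002,-0.021,-0.001,-0.011,0,0.03],
  [0.03,-0.002,-0.021,-0.001,-0.011,0,0.03],
  [0.03,-0.002,-0.0215,-0.001,-0.011,0,0.03],
  [0.0295,-0.002,-0.022,-0.001,-0.011,0,0.03],
  [0.0295,-0.002,-0.022,-0.001,-0.011,0,0.03],
  [0.029,-0.002,-0.0225,-0.001,-0.011,0,0.03],
  [0.029,-0.002,-0.023,-0.001,-0.011,0,0.03],
  [0.029,-0.001,-0.023,-0.001,-0.011,0,0.03],
])

```text
clock: 6.05
position: [499.0, -136.4, 113.8]
ee_rot: [0.569, -0.434, 0.421, -0.557]
contact_force: [0.8, -0.1, -0.8]
gripper_width: 41.2
```

>>> play_rows([
  [0.015,0,-0.012,0,-0.008,0,0.03],
  [0.006,0,-0.005,0,0,0,0.03],
  [0,0,0,0,0,0,0.03],
  [0,0,0,0,0,0,0.03],
])

```text
clock: 6.45
position: [483.5, -164.8, 111.3]
ee_rot: [0.571, -0.436, 0.418, -0.556]
contact_force: [-0.1, 0.4, -1.0]
gripper_width: 40.8
```

Run:
```python
from h import *
plan(487.5,-172.4,125,0.276+np.pi/2)
im=shot('wrist','w5.png')
```

```text
t6.45 pos [ 483.5 -164.8  111.3] yaw-1.298 j6 1.85 w40.8 F [-0.1  0.4 -1. ] 
 shift [ 0.0083 -0.0138  0.0014] rot [ 0.032 -0.003 -0.007] 
 tool axes x [ 0.269 -0.963 -0.007] z [ 0.962  0.27  -0.032]
```

View pics/w5.png

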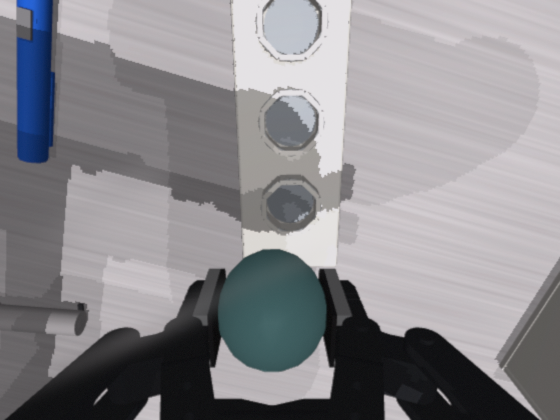

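Wrist view: pocket rims at (291,204) for -84, (290,120) for -28 and (290,22) for +28. Now the rack fit.

```bash
cat > rk.py <<'E'
import io,contextlib
with contextlib.redirect_stdout(io.StringIO()): from fit import *
w=load('w5.png')
P=[(84,(335.3,141)),(28,(346.7,173)),(-28,(357.7,205)),(-84,(369.3,237.3))]
ot=[(t,(x,0,25),uv) for x,uv in P]
ow=[(w,(-84,0,25),(290.5,203.5)),(w,(-28,0,25),(290.5,120)),(w,(28,0,25),(290,22))]
for o in (ot,ow,ot+ow):
    r=fit([568,-149,.276],o); p=r.x; print(p.round(3),np.round(r.fun,1))
for x in(-84,-28,28,84): print(x,(p[0]+x*np.cos(p[2])).round(1),(p[1]+x*np.sin(p[2])).round(1))
x=-84
plan(p[0]+x*np.cos(p[2]),p[1]+x*np.sin(p[2]),45,p[2]+np.pi/2)
E
python3 rk.py
```

```text
[ 5.67557e+02 -1.49050e+02  2.83000e-01] [-0.2 -0.9 -0.3 -0.6  0.2  0.3  0.3  1.4]
[ 5.72303e+02 -1.51566e+02  2.93000e-01] [ 0.1  1.9 -0.2  0.4  0.  -3.3]
[ 5.71085e+02 -1.51466e+02  2.96000e-01] [ 0.6 -2.8  0.9 -2.7  1.8 -2.   2.3 -1.1 -0.2  3.5 -0.7  2.3 -0.9 -1. ]
-84 490.7 -176.0
-28 544.3 -159.6
28 597.9 -143.3
84 651.4 -126.9
t6.50 pos [ 483.6 -164.6  111.3] yaw-1.297 j6 1.85 w41.1 F [ 1.  -0.5 -0.8] 
 shift [0.0135 0.066  0.006 ] rot [ 0.032 -0.023 -0.008] 
 tool axes x [ 0.27  -0.963 -0.007] z [ 0.962  0.27  -0.032]
```

Run:
```python
from h import *
w4,w5=load('w4.png'),load('w5.png')
a=w4['color']; m=cv2.inRange(cv2.cvtColor(a,cv2.COLOR_RGB2HSV),(50,90,20),(80,255,255))
m[245:]=0; ys,xs=np.nonzero(m); print('green bbox',xs.min(),xs.max(),ys.min(),ys.max())
p=px2w(w4,[((xs.min()+xs.max())/2,214)],25)[0]; print('holder via w4',p,'grip TCP 656.4 198.2')
q=px2w(w5,[(290.5,203.5),(290.5,120)],25); print(q, np.linalg.norm(q[1]-q[0]))
cv2.imwrite('pics/c5.png',np.hstack([cv2.resize(a[170:260,220:320],None,fx=4,fy=4,interpolation=2)[:,:,::-1],cv2.resize(w5['color'][165:255,240:340],None,fx=4,fy=4,interpolation=2)[:,:,::-1]]))
```

```text
green bbox 241 299 186 244
holder via w4 [660.75000696 197.70391173  25.        ] grip TCP 656.4 198.2
[[ 493.18873784 -175.40793166   25.        ]
 [ 545.78586266 -159.67790712   25.        ]] 54.89891812246621
```

View pics/c5.png

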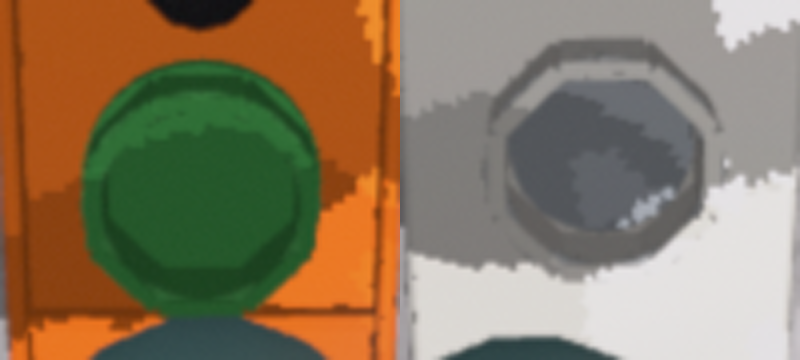

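>>> play_rows([
  [0.003,0.008,0.001,0.011,-0.002,-0.002,0.03],
  [0.003,0.012,0.001,0.011,-0.002,-0.002,0.03],
  [0.003,0.012,0,0.01,-0.002,-0.002,0.03],
  [0.001,0.012,0,0,0,0,0.03],
  [0,0.007,0,0,0,0,0.03],
  [0,0,0,0,0,0,0.03],
])

```text
clock: 7.1
position: [492.3, -168.1, 58.3]
ee_rot: [-0.566, 0.422, -0.423, 0.568]
contact_force: [-0.1, -0.5, -0.8]
gripper_width: 40.9
```

Run:
```python
from h import *
plan(488.4,-172.5,26,0.28+np.pi/2)
im=shot('wrist','w6.png')
```

```text
t7.10 pos [ 492.3 -168.1   58.3] yaw-1.281 j6 1.88 w40.9 F [-0.1 -0.5 -0.8] 
 shift [ 0.0031  0.0323 -0.0052] rot [-0.004  0.01  -0.   ] 
 tool axes x [ 0.286 -0.958 -0.   ] z [0.958 0.286 0.004]
```

View pics/w6.png

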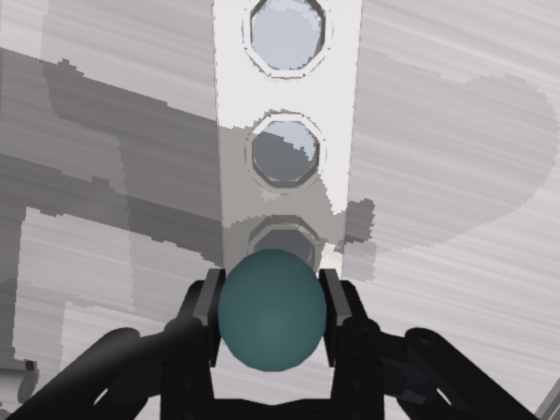

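Pockets now at (286,150) and (287,32), with the target pocket near column 285 behind the egg at (272,310). The jaw centre line is column 272, so I need about 6 mm along tool x. Next, the bias along the row from known references.

Run:
```python
from h import *
w3,w4,w5,w6=[load('w%d.png'%i) for i in (3,4,5,6)]
u=np.array([np.cos(.153),np.sin(.153)]); ref=np.array([656.4,198.2])
def rel(p,r,u): d=p[:2]-r; return (d@u).round(1),(d@[u[1],-u[0]]).round(1)
print('knob z24 w3',rel(px2w(w3,[(272,193)],24)[0],ref,u),'w4',rel(px2w(w4,[(270,161)],24)[0],ref,u),'holder w4',rel(px2w(w4,[(270.5,216.5)],25)[0],ref,u))
u=np.array([np.cos(.28),np.sin(.28)]); ref=np.array([492.3,-168.1])
for im,uv in ((w5,(291,207)),(w5,(290.5,120)),(w5,(290,22)),(w6,(286,150)),(w6,(287,33))): print(uv,px2w(im,[uv],25)[0],rel(px2w(im,[uv],25)[0],ref,u))
# ring-based: bright rim ellipse centres in w6
```

```text
knob z24 w3 (np.float64(40.9), np.float64(1.1)) w4 (np.float64(40.0), np.float64(1.3)) holder w4 (np.float64(2.4), np.float64(1.5))
(291, 207) [ 490.8722142  -176.45363326   25.        ] (np.float64(-3.7), np.float64(7.6))
(290.5, 120) [ 545.78586266 -159.67790712   25.        ] (np.float64(53.7), np.float64(6.7))
(290, 22) [ 597.5058456  -143.91518614   25.        ] (np.float64(107.8), np.float64(5.8))
(286, 150) [ 546.37309774 -160.19264146   25.        ] (np.float64(54.2), np.float64(7.3))
(287, 33) [ 596.43955466 -145.09082117   25.        ] (np.float64(106.4), np.float64(6.7))
```

>>> play_rows([
  [0.003,0.003,-0.0015,-0.002,0.003,0,0.03],
  [0.003,0.005,-0.0015,-0.002,0.003,0,0.03],
  [0,0.004,0,0,0,0,0.03],
  [0,0,0,0,0,0,0.03],
  [0,0,0,0,0,0,0.03],
])

```text
clock: 7.65
position: [493.1, -174.9, 47.4]
ee_rot: [-0.565, 0.423, -0.425, 0.566]
contact_force: [-0.5, 0.3, -0.6]
gripper_width: 40.8
```

Run:
```python
from h import *
plan(491,-175,26,0.28+np.pi/2)
im=shot('wrist','w7.png'); s=shot('scene','s7.png')
cv2.imwrite('pics/c7.png',np.hstack([im['color'][:,150:400,::-1],cv2.resize(s['color'][170:310,130:300,::-1],(510,420),interpolation=2)]))
u=np.array([np.cos(.28),np.sin(.28)])
```

```text
t7.65 pos [ 493.1 -174.9   47.4] yaw-1.287 j6 1.89 w40.8 F [-0.5  0.3 -0.6] 
 shift [-0.0005  0.0214 -0.0021] rot [-0.003  0.004  0.001] 
 tool axes x [ 0.28  -0.96   0.001] z [0.96  0.28  0.003]
```

View pics/c7.png

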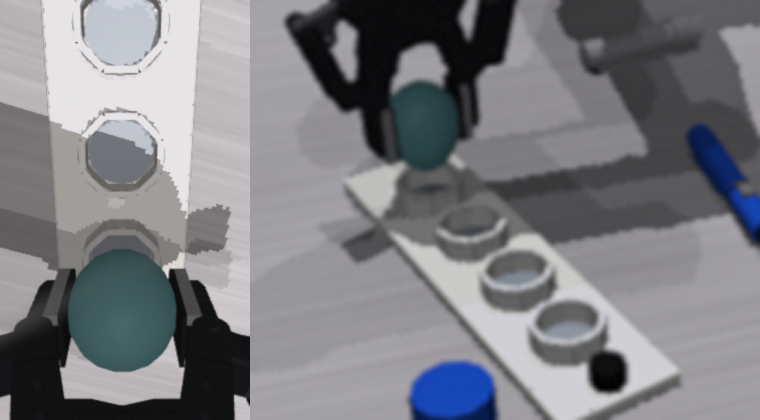

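The egg is aligned across: pocket column 271, egg 272. Next pocket at (271,151), next but one at (271,24).

Run:
```python
from h import *
w=load('w7.png'); u=np.array([np.cos(.28),np.sin(.28)]); ref=np.array([493.1,-174.9])
for uv in ((271,151),(271,24),(271,227)):
  d=px2w(w,[uv],25)[0][:2]-ref; print(uv,d@u,d@[u[1],-u[0]])
```

```text
(271, 151) 55.31844325354395 0.31828548041795024
(271, 24) 108.23572223063917 0.17191563067718718
(271, 227) 17.42689359461229 0.4230939765695467
```

>>> play_rows([
  [0,0.006,-0.001,-0.001,0.002,0,0.03],
  [0,0.006,-0.001,-0.001,0.002,0,0.03],
  [0,0.004,0,0,0,0,0.03],
  [0,0.001,0,0,0,0,0.03],
  [0,0,0,0,0,0,0.03],
])

```text
clock: 8.25
position: [491.0, -175.4, 29.0]
ee_rot: [-0.565, 0.425, -0.426, 0.565]
contact_force: [0.4, 0.9, -0.4]
gripper_width: 41.0
```

Run:
```python
from h import *
plan(491.2,-175.5,26,0.28+np.pi/2)
```

```text
t8.25 pos [ 491.  -175.4   29. ] yaw-1.291 j6 1.88 w41.0 F [ 0.4  0.9 -0.4] 
 shift [0.0001 0.003  0.0002] rot [-0.001  0.     0.001] 
 tool axes x [ 0.276 -0.961  0.001] z [0.961 0.276 0.001]
```

>>> play_rows([
  [0,0.002,0,0,0,0,0.03],
  [0,0.001,0,0,0,0,0.03],
  [0,0,0,0,0,0,0.03],
])

```text
clock: 8.55
position: [491.2, -175.4, 25.8]
ee_rot: [-0.565, 0.425, -0.426, 0.565]
contact_force: [-0.2, -1.0, -0.5]
gripper_width: 41.1
```

>>> play_rows([
  [0,0.001,0,0,0,0,0.03],
  [0,0,0,0,0,0,0.03],
])

```text
clock: 8.75
position: [491.1, -175.4, 25.2]
ee_rot: [-0.565, 0.425, -0.426, 0.565]
contact_force: [-1.0, -0.1, -0.4]
gripper_width: 41.1
```

>>> play_rows([
  [0,0.001,0,0,0,0,0.03],
  [0,0.0005,0,0,0,0,0.03],
  [0,0,0,0,0,0,0.03],
])

```text
clock: 9.05
position: [491.1, -175.3, 25.1]
ee_rot: [-0.565, 0.424, -0.426, 0.565]
contact_force: [-0.3, 0.6, -0.7]
gripper_width: 41.3
```

>>> play_rows([
  [0,0.002,0,0,0,0,0.03],
  [0,0,0,0,0,0,0.03],
])

```text
clock: 9.25
position: [491.1, -175.4, 24.9]
ee_rot: [0.565, -0.424, 0.426, -0.565]
contact_force: [-0.9, 1.1, -1.2]
gripper_width: 40.7
```

>>> play_rows([
  [0,0,0,0,0,0,0.044],
  [0,0,0,0,0,0,0.05],
  [0,0,0,0,0,0,0.06],
  [0,0,0,0,0,0,0.075],
  [0,0,0,0,0,0,0.085],
  [0,0,0,0,0,0,0.085],
  [0,0,0,0,0,0,0.085],
])

```text
clock: 9.95
position: [491.9, -175.6, 23.9]
ee_rot: [-0.565, 0.424, -0.426, 0.565]
contact_force: [0.4, -0.5, 0.0]
gripper_width: 84.9
```

Run:
```python
from h import *
plan(491.2,-175.5,110,0.28+np.pi/2)
im=shot('wrist','w8.png'); s=shot('scene','s8.png')
cv2.imwrite('pics/c8.png',np.hstack([im['color'][:,150:400,::-1],cv2.resize(s['color'][170:310,130:300,::-1],(510,420),interpolation=2)]))
```

```text
t9.95 pos [ 491.9 -175.6   23.9] yaw-1.289 j6 1.88 w84.9 F [ 0.4 -0.5  0. ] 
 shift [-0.     -0.0861 -0.0004] rot [-0.003  0.002  0.003] 
 tool axes x [ 0.278 -0.961  0.003] z [0.961 0.278 0.003]
```

View pics/c8.png

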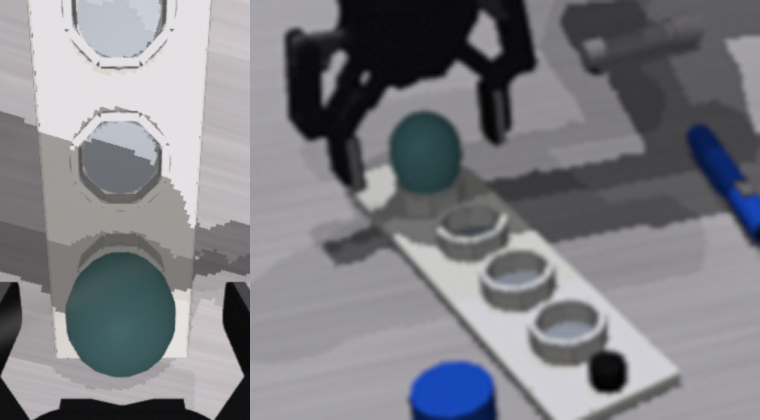

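Blue stands seated and upright in the furthest pocket. I'll lift and go for brown, using the same relative offsets: grip TCP at about (601.1, 189.6).

>>> play_rows([
  [0,-0.015,0,0,0,0,0.085],
  [0,-0.025,0,0,0,0,0.085],
  [0,-0.03,0,0,0,0,0.085],
  [0,-0.015,0,0,0,0,0.085],
])

```text
clock: 10.45
position: [489.4, -175.3, 108.7]
ee_rot: [0.567, -0.426, 0.424, -0.564]
contact_force: [0.2, -0.6, -0.3]
gripper_width: 84.8
```

Run:
```python
from h import *
plan(601.1,189.6,110,0.153+np.pi/2)
rows(601.1,189.6,110,0.153+np.pi/2,10)
```

```text
t10.45 pos [ 489.4 -175.3  108.7] yaw-1.290 j6 1.88 w84.8 F [ 0.2 -0.6 -0.3] 
 shift [-0.3196 -0.0023  0.2086] rot [0.005 0.128 0.   ] 
 tool axes x [ 0.277 -0.961 -0.   ] z [ 0.961  0.277 -0.005]
[-0.032, -0.0001, 0.0209] 0.013
[-0.0322, -0.0001, 0.0204] 0.013
[-0.0325, -0.0001, 0.02] 0.013
[-0.0327, -0.0001, 0.0196] 0.013
[-0.033, -0.0001, 0.0192] 0.013
[-0.0332, -0.0001, 0.0188] 0.013
[-0.0335, -0.0001, 0.0183] 0.013
[-0.0337, -0.0001, 0.0179] 0.013
[-0.0339, -0.0001, 0.0175] 0.013
[-0.0341, -0.0001, 0.017] 0.013
```

>>> play_rows([
  [-0.032,-0.001,0.021,0,0.013,0,0.085],
  [-0.032,-0.001,0.0205,0,0.013,0,0.085],
  [-0.0325,-0.001,0.02,0,0.013,0,0.085],
  [-0.0325,-0.001,0.0195,0,0.013,0,0.085],
  [-0.033,-0.001,0.019,0,0.013,0,0.085],
  [-0.033,-0.001,0.019,0,0.013,0,0.085],
  [-0.0335,-0.001,0.0185,0,0.013,0,0.085],
  [-0.0335,-0.001,0.018,0,0.013,0,0.085],
  [-0.025,0,0.013,0,0.013,0,0.085],
  [-0.01,0,0.005,0,0.005,0,0.085],
])

```text
clock: 11.45
position: [597.4, 164.2, 121.1]
ee_rot: [-0.535, 0.46, -0.463, 0.537]
contact_force: [0.1, -0.3, 1.0]
gripper_width: 85.0
```

Run:
```python
from h import *
plan(601.1,189.6,26,0.153+np.pi/2)
```

```text
t11.45 pos [597.4 164.2 121.1] yaw-1.422 j6 1.19 w85.0 F [ 0.1 -0.3  1. ] 
 shift [-0.0246  0.0952  0.007 ] rot [-0.004 -0.004  0.001] 
 tool axes x [ 0.148 -0.989  0.001] z [0.989 0.148 0.004]
```

>>> play_rows([
  [-0.014,0.01,0.004,-0.002,-0.002,0,0.085],
  [-0.005,0.015,0.002,-0.002,-0.002,0,0.085],
  [0,0.01,0,0,0,0,0.085],
  [0,0.003,0,0,0,0,0.085],
])

```text
clock: 11.85
position: [599.4, 184.5, 78.9]
ee_rot: [0.538, -0.46, 0.46, -0.536]
contact_force: [0.2, 0.5, 0.5]
gripper_width: 84.8
```

Run:
```python
from h import *
plan(601.1,189.6,26,0.153+np.pi/2)
```

```text
t11.85 pos [599.4 184.5  78.9] yaw-1.417 j6 1.17 w84.8 F [0.2 0.5 0.5] 
 shift [-0.0049  0.0529  0.0026] rot [0.003 0.    0.002] 
 tool axes x [ 0.153 -0.988  0.002] z [ 0.988  0.153 -0.003]
```

>>> play_rows([
  [-0.003,0.01,0.0015,0.001,0,0,0.085],
  [-0.0015,0.012,0.001,0.001,0,0,0.085],
  [0,0.014,0,0,0,0,0.085],
  [0,0.01,0,0,0,0,0.085],
  [0,0.002,0,0,0,0,0.085],
  [0,0,0,0,0,0,0.085],
])

```text
clock: 12.45
position: [600.3, 185.8, 25.5]
ee_rot: [0.538, -0.461, 0.461, -0.534]
contact_force: [0.9, -0.5, -0.3]
gripper_width: 84.9
```

Run:
```python
from h import *
plan(601.1,189.6,26,0.153+np.pi/2)
```

```text
t12.45 pos [600.3 185.8  25.5] yaw-1.422 j6 1.16 w84.9 F [ 0.9 -0.5 -0.3] 
 shift [-0.0036 -0.0005  0.0014] rot [ 0.004 -0.004  0.003] 
 tool axes x [ 0.149 -0.989  0.003] z [ 0.989  0.149 -0.004]
```

>>> play_rows([
  [-0.003,0,0.001,0.002,-0.002,0.002,0.085],
  [-0.001,0,0.0005,0,0,0,0.085],
  [0,0,0,0,0,0,0.06],
  [0,0,0,0,0,0,0.05],
  [0,0,0,0,0,0,0.04],
  [0,0,0,0,0,0,0.03],
  [0,0,0,0,0,0,0.03],
  [0,0,0,0,0,0,0.03],
  [0,0,0,0,0,0,0.03],
])

```text
clock: 13.35
position: [602.7, 190.1, 28.5]
ee_rot: [-0.536, 0.46, -0.461, 0.537]
contact_force: [-0.4, -0.3, 0.1]
gripper_width: 41.3
```

Run:
```python
from h import *
plan(601.1,189.6,110,0.153+np.pi/2)
```

```text
t13.35 pos [602.7 190.1  28.5] yaw-1.419 j6 1.16 w41.3 F [-0.4 -0.3  0.1] 
 shift [ 0.0003 -0.0815 -0.0015] rot [-0.002 -0.001  0.   ] 
 tool axes x [ 0.151 -0.989  0.   ] z [0.989 0.151 0.002]
```

>>> play_rows([
  [0,0,0,0,0,0,0.03],
  [0,-0.01,0,0,0,0,0.03],
  [0,-0.02,0,0,0,0,0.03],
  [0,-0.025,0,0,0,0,0.03],
  [0,-0.02,0,0,0,0,0.03],
  [0,-0.008,0,0,0,0,0.03],
])

```text
clock: 13.95
position: [601.1, 190.8, 113.4]
ee_rot: [0.537, -0.461, 0.46, -0.536]
contact_force: [1.1, -0.8, -0.0]
gripper_width: 40.9
```

Run:
```python
from h import *
plan(546.6,-159.4,120,0.28+np.pi/2)
rows(546.6,-159.4,120,0.28+np.pi/2,10)
```

```text
t13.95 pos [601.1 190.8 113.4] yaw-1.419 j6 1.16 w40.9 F [ 1.1 -0.8 -0. ] 
 shift [ 0.338  -0.0062 -0.1068] rot [ 0.002 -0.128  0.   ] 
 tool axes x [ 0.151 -0.989  0.001] z [ 0.989  0.151 -0.002]
[0.0338, -0.0007, -0.0107] -0.013
[0.0337, -0.0007, -0.0111] -0.013
[0.0335, -0.0007, -0.0115] -0.013
[0.0334, -0.0007, -0.012] -0.013
[0.0332, -0.0007, -0.0124] -0.013
[0.033, -0.0007, -0.0128] -0.013
[0.0329, -0.0007, -0.0132] -0.013
[0.0327, -0.0007, -0.0137] -0.013
[0.0325, -0.0007, -0.0141] -0.013
[0.0323, -0.0007, -0.0145] -0.013
```

>>> play_rows([
  [0.034,-0.001,-0.011,0,-0.013,0,0.03],
  [0.034,-0.001,-0.011,0,-0.013,0,0.03],
  [0.0335,-0.001,-0.0115,0,-0.013,0,0.03],
  [0.0335,-0.001,-0.012,0,-0.013,0,0.03],
  [0.033,-0.001,-0.0125,0,-0.013,0,0.03],
  [0.033,-0.001,-0.013,0,-0.013,0,0.03],
  [0.033,-0.001,-0.013,0,-0.013,0,0.03],
  [0.0325,-0.001,-0.0135,0,-0.013,0,0.03],
  [0.025,0,-0.012,0,-0.013,0,0.03],
  [0.012,0,-0.006,0,-0.005,0,0.03],
])

```text
clock: 14.95
position: [548.7, -136.6, 121.5]
ee_rot: [-0.564, 0.425, -0.423, 0.567]
contact_force: [-0.4, 0.1, -0.6]
gripper_width: 41.5
```

Run:
```python
from h import *
plan(546.6,-159.4,60,0.28+np.pi/2)
```

```text
t14.95 pos [ 548.7 -136.6  121.5] yaw-1.286 j6 1.82 w41.5 F [-0.4  0.1 -0.6] 
 shift [ 0.0216  0.0614 -0.0086] rot [-0.002  0.005 -0.005] 
 tool axes x [ 0.281 -0.96  -0.005] z [0.96  0.281 0.002]
```

>>> play_rows([
  [0.012,0.005,-0.004,0,0.002,-0.002,0.03],
  [0.005,0.01,-0.002,0,0.002,-0.002,0.03],
  [0.002,0.015,-0.001,0,0,0,0.03],
  [0,0.01,0,0,0,0,0.03],
  [0,0.002,0,0,0,0,0.03],
])

```text
clock: 15.45
position: [546.4, -158.3, 75.4]
ee_rot: [-0.564, 0.426, -0.426, 0.565]
contact_force: [-0.1, -1.3, -0.5]
gripper_width: 41.4
```

Run:
```python
from h import *
plan(546.6,-159.4,28,0.28+np.pi/2)
```

```text
t15.45 pos [ 546.4 -158.3   75.4] yaw-1.293 j6 1.85 w41.4 F [-0.1 -1.3 -0.5] 
 shift [ 0.0012  0.0474 -0.0001] rot [-0.001 -0.002 -0.002] 
 tool axes x [ 0.274 -0.962 -0.002] z [0.962 0.274 0.001]
```

>>> play_rows([
  [0.001,0.008,0,0,-0.002,-0.001,0.03],
  [0,0.012,0,0,0,0,0.03],
  [0,0.01,0,0,0,0,0.03],
  [0,0.007,0,0,0,0,0.03],
  [0,0,0,0,0,0,0.03],
  [0,0,0,0,0,0,0.03],
])

```text
clock: 16.05
position: [547.3, -157.6, 34.4]
ee_rot: [-0.565, 0.425, -0.424, 0.566]
contact_force: [-0.3, -0.2, 0.1]
gripper_width: 41.1
```

Run:
```python
from h import *
plan(546.6,-159.4,28,0.28+np.pi/2)
im=shot('wrist','w9.png')
```

```text
t16.05 pos [ 547.3 -157.6   34.4] yaw-1.288 j6 1.85 w41.1 F [-0.3 -0.2  0.1] 
 shift [ 0.0015  0.0064 -0.0012] rot [ 0.     0.003 -0.001] 
 tool axes x [ 0.279 -0.96  -0.001] z [ 0.96   0.279 -0.   ]
```

View pics/w9.png

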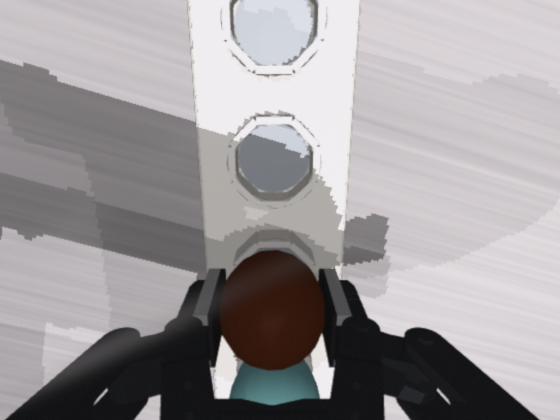

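Brown is held upright at (272,310) and the next pocket is at (274,157), so I need +1.3 mm along tool x, as the numbers say. Now I lower and release.

>>> play_rows([
  [0.001,0.003,-0.001,0,0.002,0,0.03],
  [0.0005,0.002,0,0,0,0,0.03],
  [0,0.002,0,0,0,0,0.03],
  [0,0,0,0,0,0,0.03],
])

```text
clock: 16.5
position: [546.8, -159.2, 28.7]
ee_rot: [-0.564, 0.425, -0.425, 0.565]
contact_force: [-0.2, 1.6, -1.9]
gripper_width: 40.9
```

>>> play_rows([
  [0,0.0015,0,0,0,0,0.03],
  [0,0,0,0,0,0,0.03],
])

```text
clock: 16.7
position: [546.8, -159.1, 28.3]
ee_rot: [-0.564, 0.425, -0.425, 0.566]
contact_force: [-0.7, 1.0, -0.1]
gripper_width: 40.9
```

>>> play_rows([
  [0,0.0005,0,0,0,0,0.044],
  [0,0,0,0,0,0,0.05],
  [0,0,0,0,0,0,0.06],
  [0,0,0,0,0,0,0.075],
  [0,0,0,0,0,0,0.085],
  [0,0,0,0,0,0,0.085],
])

```text
clock: 17.3
position: [548.2, -159.7, 27.6]
ee_rot: [-0.564, 0.424, -0.426, 0.566]
contact_force: [0.5, 0.6, 0.5]
gripper_width: 84.8
```

>>> play_rows([
  [0,-0.015,0,0,0,0,0.085],
  [0,-0.025,0,0,0,0,0.085],
  [0,-0.03,0,0,0,0,0.085],
  [0,-0.015,0,0,0,0,0.085],
])

```text
clock: 17.7
position: [545.7, -159.7, 111.8]
ee_rot: [0.566, -0.427, 0.424, -0.564]
contact_force: [0.5, -0.4, 0.5]
gripper_width: 84.8
```

Run:
```python
from h import *
plan(545.7,181,110,0.153+np.pi/2)
rows(545.7,181,115,0.153+np.pi/2,9)
im=shot('wrist','w10.png'); s=shot('scene','s10.png')
cv2.imwrite('pics/c10.png',np.hstack([im['color'][:,150:400,::-1],cv2.resize(s['color'][170:310,130:300,::-1],(510,420),interpolation=2)]))
```

```text
t17.70 pos [ 545.7 -159.7  111.8] yaw-1.290 j6 1.85 w84.8 F [ 0.5 -0.4  0.5] 
 shift [-0.3274  0.002   0.0943] rot [ 0.004  0.127 -0.001] 
 tool axes x [ 0.277 -0.961 -0.002] z [ 0.961  0.277 -0.004]
[-0.0364, -0.0004, 0.0105] 0.014
[-0.0365, -0.0004, 0.01] 0.014
[-0.0367, -0.0004, 0.0094] 0.014
[-0.0368, -0.0004, 0.0089] 0.014
[-0.0369, -0.0004, 0.0084] 0.014
[-0.037, -0.0004, 0.0079] 0.014
[-0.0371, -0.0004, 0.0074] 0.014
[-0.0372, -0.0004, 0.0068] 0.014
[-0.0373, -0.0004, 0.0063] 0.014
```

View pics/c10.png

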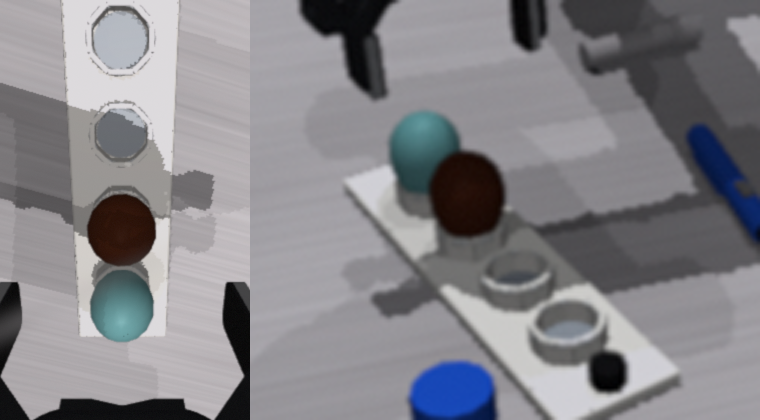

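Blue and brown both stand seated and upright, with the two free pockets ahead. Now white.

>>> play_rows([
  [-0.036,-0.001,0.0105,0,0.014,0,0.085],
  [-0.0365,0,0.01,0,0.014,0,0.085],
  [-0.0365,0,0.0095,0,0.014,0,0.085],
  [-0.037,0,0.009,0,0.014,0,0.085],
  [-0.037,0,0.0085,0,0.014,0,0.085],
  [-0.037,0,0.008,0,0.014,0,0.085],
  [-0.037,0,0.0075,0,0.014,0,0.085],
  [-0.037,0,0.007,0,0.014,0,0.085],
  [-0.028,0,0.006,0,0.012,0,0.085],
  [-0.012,0,0.003,0,0.003,0,0.085],
])

```text
clock: 18.8
position: [545.3, 192.9, 100.3]
ee_rot: [0.539, -0.468, 0.46, -0.528]
contact_force: [0.2, 0.1, -0.3]
gripper_width: 85.1
```

Run:
```python
from h import *
plan(545.7,181,26,0.153+np.pi/2)
```

```text
t18.80 pos [545.3 192.9 100.3] yaw-1.431 j6 1.10 w85.1 F [ 0.2  0.1 -0.3] 
 shift [0.0117 0.0743 0.0001] rot [ 0.018 -0.014  0.001] 
 tool axes x [ 0.139 -0.99   0.001] z [ 0.99   0.139 -0.018]
```

>>> play_rows([
  [0.008,0,0,0.008,-0.007,0,0.085],
  [0.004,0.004,0,0.008,-0.006,0,0.085],
  [0.001,0.008,0,0.002,0,0,0.085],
  [0,0.008,0,0,0,0,0.085],
  [0,0,0,0,0,0,0.085],
])

```text
clock: 19.3
position: [545.0, 176.1, 75.2]
ee_rot: [0.539, -0.461, 0.46, -0.534]
contact_force: [-0.3, -0.8, 0.3]
gripper_width: 85.0
```

Run:
```python
from h import *
plan(545.7,181,26,0.153+np.pi/2)
```

```text
t19.30 pos [545.  176.1  75.2] yaw-1.420 j6 1.13 w85.0 F [-0.3 -0.8  0.3] 
 shift [-0.0049  0.0492  0.0017] rot [ 0.006 -0.002  0.003] 
 tool axes x [ 0.151 -0.989  0.003] z [ 0.989  0.151 -0.006]
```

>>> play_rows([
  [-0.003,0.01,0.001,0.003,0,0.001,0.085],
  [-0.002,0.012,0.001,0.002,0,0.001,0.085],
  [-0.001,0.012,0,0,0,0,0.085],
  [0,0.008,0,0,0,0,0.085],
  [-0.001,0.001,0,0,0,0,0.085],
  [0,0,0,0,0,0,0.085],
])

```text
clock: 19.9
position: [545.8, 182.7, 27.3]
ee_rot: [0.537, -0.461, 0.461, -0.535]
contact_force: [-0.1, -0.3, 0.9]
gripper_width: 84.8
```

Run:
```python
from h import *
plan(545.7,181,27,0.153+np.pi/2)
```

```text
t19.90 pos [545.8 182.7  27.3] yaw-1.421 j6 1.11 w84.8 F [-0.1 -0.3  0.9] 
 shift [ 0.0016  0.0003 -0.0004] rot [ 0.002 -0.003  0.002] 
 tool axes x [ 0.149 -0.989  0.002] z [ 0.989  0.149 -0.002]
```

>>> play_rows([
  [0.0015,0,0,0.001,-0.002,0.001,0.085],
  [0,0,0,0,0,0,0.06],
  [0,0,0,0,0,0,0.05],
  [0,0,0,0,0,0,0.04],
  [0,0,0,0,0,0,0.03],
  [0,0,0,0,0,0,0.03],
  [0,0,0,0,0,0,0.03],
  [0,0,0,0,0,0,0.03],
])

```text
clock: 20.7
position: [546.9, 181.4, 29.0]
ee_rot: [-0.536, 0.46, -0.461, 0.537]
contact_force: [-0.3, -0.3, -0.4]
gripper_width: 40.9
```

>>> play_rows([
  [0,0,0,0,0,0,0.03],
  [0,-0.01,0,0,0,0,0.03],
  [0,-0.02,0,0,0,0,0.03],
  [0,-0.025,0,0,0,0,0.03],
  [0,-0.02,0,0,0,0,0.03],
  [0,-0.008,0,0,0,0,0.03],
])

```text
clock: 21.3
position: [545.6, 181.1, 114.9]
ee_rot: [0.537, -0.461, 0.46, -0.536]
contact_force: [0.1, 0.8, -0.2]
gripper_width: 40.9
```

Run:
```python
from h import *
rows(599.5,-144.2,122,0.28+np.pi/2,9)
plan(599.5,-144.2,122,0.28+np.pi/2)
```

```text
[0.0366, -0.0008, 0.0004] -0.014
[0.0366, -0.0008, -0.0001] -0.014
[0.0366, -0.0008, -0.0006] -0.014
[0.0366, -0.0008, -0.0011] -0.014
[0.0366, -0.0008, -0.0016] -0.014
[0.0366, -0.0008, -0.0022] -0.014
[0.0365, -0.0008, -0.0027] -0.014
[0.0365, -0.0008, -0.0032] -0.014
[0.0364, -0.0008, -0.0037] -0.014
t21.30 pos [545.6 181.1 114.9] yaw-1.419 j6 1.12 w40.9 F [ 0.1  0.8 -0.2] 
 shift [ 0.3297 -0.0067  0.0039] rot [ 0.002 -0.128  0.001] 
 tool axes x [ 0.152 -0.988  0.001] z [ 0.988  0.152 -0.002]
```

>>> play_rows([
  [0.0365,-0.001,0.0005,0,-0.014,0,0.03],
  [0.0365,-0.001,0,0,-0.014,0,0.03],
  [0.0365,-0.001,-0.0005,0,-0.014,0,0.03],
  [0.0365,-0.001,-0.001,0,-0.014,0,0.03],
  [0.0365,-0.001,-0.0015,0,-0.014,0,0.03],
  [0.0365,-0.001,-0.002,0,-0.014,0,0.03],
  [0.0365,-0.001,-0.0025,0,-0.014,0,0.03],
  [0.0365,-0.001,-0.003,0,-0.014,0,0.03],
  [0.024,0,-0.002,0,-0.012,0,0.03],
  [0.01,0,-0.001,0,-0.003,0,0.03],
])

```text
clock: 22.3
position: [602.9, -149.1, 124.3]
ee_rot: [-0.566, 0.423, -0.422, 0.568]
contact_force: [0.1, 1.3, -0.4]
gripper_width: 41.3
```

Run:
```python
from h import *
plan(600,-144,60,0.28+np.pi/2)
```

```text
t22.30 pos [ 602.9 -149.1  124.3] yaw-1.281 j6 1.85 w41.3 F [ 0.1  1.3 -0.4] 
 shift [-0.0056  0.0643 -0.0014] rot [-0.001  0.01  -0.003] 
 tool axes x [ 0.286 -0.958 -0.003] z [0.958 0.286 0.001]
```

>>> play_rows([
  [-0.006,0.003,-0.001,0,0.005,-0.001,0.03],
  [-0.003,0.008,0,0,0.004,-0.001,0.03],
  [0,0.014,0,0,0,0,0.03],
  [0,0.012,0,0,0,0,0.03],
  [0,0.003,0,0,0,0,0.03],
])

```text
clock: 22.8
position: [597.8, -137.6, 81.1]
ee_rot: [-0.565, 0.426, -0.424, 0.565]
contact_force: [-0.6, -0.0, -0.5]
gripper_width: 41.1
```

Run:
```python
from h import *
plan(600,-144,29,0.28+np.pi/2)
```

```text
t22.80 pos [ 597.8 -137.6   81.1] yaw-1.290 j6 1.82 w41.1 F [-0.6 -0.  -0.5] 
 shift [0.0069 0.0521 0.0004] rot [ 0.001  0.001 -0.002] 
 tool axes x [ 0.277 -0.961 -0.002] z [ 0.961  0.277 -0.001]
```

>>> play_rows([
  [0.004,0.005,0,0,0,-0.001,0.03],
  [0.002,0.01,0,0,0,0,0.03],
  [0.001,0.012,0,0,0,0,0.03],
  [0,0.01,0,0,0,0,0.03],
  [0,0.002,0,0,0,0,0.03],
  [0,0,0,0,0,0,0.03],
])

```text
clock: 23.4
position: [599.8, -143.5, 37.9]
ee_rot: [0.566, -0.425, 0.424, -0.565]
contact_force: [-1.1, 0.3, -0.6]
gripper_width: 40.9
```

Run:
```python
from h import *
plan(600,-144,29,0.28+np.pi/2)
```

```text
t23.40 pos [ 599.8 -143.5   37.9] yaw-1.288 j6 1.83 w40.9 F [-1.1  0.3 -0.6] 
 shift [0.0006 0.0089 0.0001] rot [ 0.002  0.003 -0.001] 
 tool axes x [ 0.279 -0.96  -0.001] z [ 0.96   0.279 -0.002]
```

>>> play_rows([
  [0.0005,0.004,0,0.001,0.001,0,0.03],
  [0,0.003,0,0,0.001,0,0.03],
  [0,0.0015,0,0,0,0,0.03],
  [0,0,0,0,0,0,0.03],
])

```text
clock: 23.8
position: [600.2, -143.8, 30.0]
ee_rot: [-0.565, 0.426, -0.425, 0.565]
contact_force: [-0.3, 0.9, -0.1]
gripper_width: 41.0
```

>>> play_rows([
  [0,0.001,0,0,0,0,0.03],
  [0,0,0,0,0,0,0.03],
])

```text
clock: 24.0
position: [600.2, -143.5, 29.5]
ee_rot: [-0.565, 0.426, -0.425, 0.565]
contact_force: [-0.6, 1.3, -0.6]
gripper_width: 41.2
```

>>> play_rows([
  [0,0.0015,0,0,0,0,0.03],
  [0,0,0,0,0,0,0.03],
])

```text
clock: 24.2
position: [600.0, -143.4, 29.0]
ee_rot: [-0.565, 0.425, -0.425, 0.565]
contact_force: [-0.4, 1.0, 0.6]
gripper_width: 40.8
```

Back at the gripping height of 29.0 mm, so release and lift.

>>> play_rows([
  [0,0.0005,0,0,0,0,0.044],
  [0,0,0,0,0,0,0.05],
  [0,0,0,0,0,0,0.06],
  [0,0,0,0,0,0,0.075],
  [0,0,0,0,0,0,0.085],
  [0,0,0,0,0,0,0.085],
])

```text
clock: 24.8
position: [601.5, -144.1, 28.2]
ee_rot: [-0.564, 0.424, -0.426, 0.566]
contact_force: [-0.3, 0.1, -0.7]
gripper_width: 84.9
```

>>> play_rows([
  [0,-0.015,0,0,0,0,0.085],
  [0,-0.025,0,0,0,0,0.085],
  [0,-0.03,0,0,0,0,0.085],
  [0,-0.018,0,0,0,0,0.085],
])

```text
clock: 25.2
position: [598.9, -144.3, 114.7]
ee_rot: [0.566, -0.427, 0.423, -0.564]
contact_force: [0.3, -0.5, -0.3]
gripper_width: 85.0
```

Run:
```python
from h import *
plan(490.4,172.4,115,0.153+np.pi/2)
rows(490.4,172.4,118,0.153+np.pi/2,10)
im=shot('wrist','w11.png'); s=shot('scene','s11.png')
cv2.imwrite('pics/c11.png',np.hstack([im['color'][:,150:400,::-1],cv2.resize(s['color'][170:310,130:300,::-1],(510,420),interpolation=2)]))
```

```text
t25.20 pos [ 598.9 -144.3  114.7] yaw-1.290 j6 1.83 w85.0 F [ 0.3 -0.5 -0.3] 
 shift [-0.3343  0.0006 -0.0166] rot [ 0.006  0.127 -0.002] 
 tool axes x [ 0.277 -0.961 -0.002] z [ 0.961  0.277 -0.006]
[-0.0334, -0.0003, -0.0017] 0.013
[-0.0334, -0.0003, -0.0021] 0.013
[-0.0334, -0.0003, -0.0025] 0.013
[-0.0333, -0.0003, -0.0029] 0.013
[-0.0333, -0.0003, -0.0034] 0.013
[-0.0333, -0.0003, -0.0038] 0.013
[-0.0332, -0.0003, -0.0042] 0.013
[-0.0332, -0.0003, -0.0046] 0.013
[-0.0331, -0.0003, -0.0051] 0.013
[-0.033, -0.0003, -0.0055] 0.013
```

View pics/c11.png

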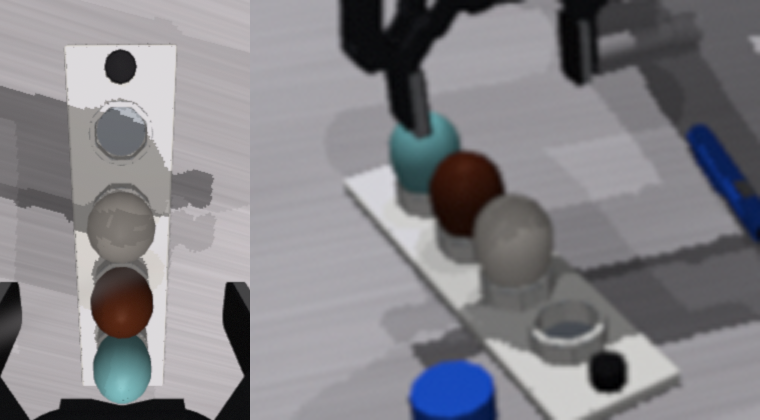

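Blue, brown and white stand upright in their pockets, and only the one at the knob is free. Now tan.

>>> play_rows([
  [-0.0335,-0.001,-0.0015,0.001,0.013,0,0.085],
  [-0.0335,-0.001,-0.002,0.001,0.013,0,0.085],
  [-0.0335,-0.001,-0.0025,0.001,0.013,0,0.085],
  [-0.0335,-0.001,-0.003,0.001,0.013,0,0.085],
  [-0.0335,-0.001,-0.0035,0.001,0.013,0,0.085],
  [-0.0335,-0.001,-0.004,0.001,0.013,0,0.085],
  [-0.033,-0.001,-0.004,0,0.013,0,0.085],
  [-0.033,-0.001,-0.0045,0,0.013,0,0.085],
  [-0.027,0,-0.004,0,0.013,0,0.085],
  [-0.012,0,-0.002,0,0.005,0,0.085],
])

```text
clock: 26.3
position: [494.2, 154.9, 114.5]
ee_rot: [0.537, -0.464, 0.46, -0.533]
contact_force: [0.3, 0.0, -0.0]
gripper_width: 85.4
```

Run:
```python
from h import *
plan(490.4,172.4,27,0.153+np.pi/2)
```

```text
t26.30 pos [494.2 154.9 114.5] yaw-1.425 j6 1.11 w85.4 F [ 0.3  0.  -0. ] 
 shift [-0.0178  0.0875 -0.0005] rot [ 0.009 -0.007 -0.001] 
 tool axes x [ 0.145 -0.989 -0.001] z [ 0.989  0.145 -0.009]
```

>>> play_rows([
  [-0.009,0.004,-0.001,0.004,-0.004,0,0.085],
  [-0.005,0.012,0,0.004,-0.003,0,0.085],
  [-0.002,0.014,0,0,0,0,0.085],
  [0,0.008,0,0,0,0,0.085],
  [0,0,0,0,0,0,0.085],
])

```text
clock: 26.8
position: [488.1, 171.8, 71.3]
ee_rot: [0.539, -0.46, 0.459, -0.536]
contact_force: [-0.1, 0.5, -0.8]
gripper_width: 85.2
```

Run:
```python
from h import *
plan(490.4,172.4,27,0.153+np.pi/2)
```

```text
t26.80 pos [488.1 171.8  71.3] yaw-1.415 j6 1.08 w85.2 F [-0.1  0.5 -0.8] 
 shift [-0.0003  0.0443  0.0025] rot [0.005 0.003 0.001] 
 tool axes x [ 0.155 -0.988  0.001] z [ 0.988  0.155 -0.005]
```

>>> play_rows([
  [0,0.008,0.001,0.003,0.001,0,0.085],
  [0,0.012,0.001,0.002,0.001,0,0.085],
  [0,0.01,0.0005,0,0,0,0.085],
  [0,0.008,0,0,0,0,0.085],
  [0,0.001,0,0,0,0,0.085],
  [0,0,0,0,0,0,0.085],
])

```text
clock: 27.4
position: [491.9, 171.0, 30.0]
ee_rot: [-0.536, 0.46, -0.461, 0.537]
contact_force: [-0.2, 0.7, 1.0]
gripper_width: 84.9
```

Run:
```python
from h import *
plan(490.4,172.4,27,0.153+np.pi/2)
```

```text
t27.40 pos [491.9 171.   30. ] yaw-1.420 j6 1.07 w84.9 F [-0.2  0.7  1. ] 
 shift [-0.0016  0.003  -0.0013] rot [-0.002 -0.002  0.001] 
 tool axes x [ 0.151 -0.989  0.001] z [0.989 0.151 0.002]
```

>>> play_rows([
  [-0.0015,0.002,-0.001,0,-0.001,0,0.085],
  [0,0.001,0,0,0,0,0.085],
  [0,0,0,0,0,0,0.06],
  [0,0,0,0,0,0,0.05],
  [0,0,0,0,0,0,0.04],
  [0,0,0,0,0,0,0.03],
  [0,0,0,0,0,0,0.03],
  [0,0,0,0,0,0,0.03],
  [0,0,0,0,0,0,0.03],
])

```text
clock: 28.3
position: [491.5, 173.0, 28.5]
ee_rot: [-0.535, 0.459, -0.461, 0.538]
contact_force: [0.7, -0.4, 1.0]
gripper_width: 41.1
```

>>> play_rows([
  [0,0,0,0,0,0,0.03],
  [0,-0.01,0,0,0,0,0.03],
  [0,-0.02,0,0,0,0,0.03],
  [0,-0.025,0,0,0,0,0.03],
  [0,-0.02,0,0,0,0,0.03],
  [0,-0.008,0,0,0,0,0.03],
])

```text
clock: 28.9
position: [489.9, 172.3, 114.6]
ee_rot: [-0.536, 0.46, -0.461, 0.537]
contact_force: [-0.2, 0.3, -0.4]
gripper_width: 40.8
```

Run:
```python
from h import *
plan(653.9,-128.5,122,0.28+np.pi/2)
rows(653.9,-128.5,125,0.28+np.pi/2,10)
```

```text
t28.90 pos [489.9 172.3 114.6] yaw-1.418 j6 1.07 w40.8 F [-0.2  0.3 -0.4] 
 shift [ 0.3222 -0.007   0.1164] rot [-0.001 -0.128  0.001] 
 tool axes x [ 0.152 -0.988  0.001] z [0.988 0.152 0.001]
[0.0322, -0.001, 0.0116] -0.013
[0.0324, -0.001, 0.0112] -0.013
[0.0325, -0.001, 0.0108] -0.013
[0.0326, -0.001, 0.0104] -0.013
[0.0328, -0.001, 0.01] -0.013
[0.0329, -0.001, 0.0096] -0.013
[0.033, -0.001, 0.0091] -0.013
[0.0331, -0.001, 0.0087] -0.013
[0.0332, -0.001, 0.0083] -0.013
[0.0333, -0.001, 0.0079] -0.013
```

>>> play_rows([
  [0.032,-0.001,0.0115,0,-0.013,0,0.03],
  [0.0325,-0.001,0.011,0,-0.013,0,0.03],
  [0.0325,-0.001,0.011,0,-0.013,0,0.03],
  [0.0325,-0.001,0.0105,0,-0.013,0,0.03],
  [0.033,-0.001,0.01,0,-0.013,0,0.03],
  [0.033,-0.001,0.0095,0,-0.013,0,0.03],
  [0.033,-0.001,0.009,0,-0.013,0,0.03],
  [0.033,-0.001,0.0085,0,-0.013,0,0.03],
  [0.027,-0.001,0.007,0,-0.013,0,0.03],
  [0.012,0,0.003,0,-0.005,0,0.03],
])

```text
clock: 29.9
position: [645.4, -110.4, 124.5]
ee_rot: [-0.565, 0.424, -0.423, 0.567]
contact_force: [-1.0, 1.1, -0.5]
gripper_width: 41.0
```

Run:
```python
from h import *
plan(653.8,-128.6,60,0.28+np.pi/2)
```

```text
t29.90 pos [ 645.4 -110.4  124.5] yaw-1.286 j6 1.78 w41.0 F [-1.   1.1 -0.5] 
 shift [0.02   0.0645 0.0028] rot [-0.001  0.005 -0.003] 
 tool axes x [ 0.281 -0.96  -0.003] z [0.96  0.281 0.001]
```

>>> play_rows([
  [0.011,0.003,0.0015,0,0.002,-0.001,0.03],
  [0.005,0.008,0.001,0,0.002,-0.001,0.03],
  [0.001,0.014,0,0,0,0,0.03],
  [0,0.012,0,0,0,0,0.03],
  [0,0.003,0,0,0,0,0.03],
])

```text
clock: 30.4
position: [650.8, -125.4, 79.3]
ee_rot: [-0.565, 0.427, -0.424, 0.565]
contact_force: [-0.3, 0.5, -0.7]
gripper_width: 40.8
```

Run:
```python
from h import *
plan(653.8,-128.6,29,0.28+np.pi/2)
```

```text
t30.40 pos [ 650.8 -125.4   79.3] yaw-1.291 j6 1.80 w40.8 F [-0.3  0.5 -0.7] 
 shift [0.004  0.0503 0.0021] rot [ 0.002 -0.    -0.003] 
 tool axes x [ 0.276 -0.961 -0.003] z [ 0.961  0.276 -0.002]
```

>>> play_rows([
  [0.002,0.005,0.001,0.001,0,-0.001,0.03],
  [0.001,0.01,0.0005,0,0,-0.001,0.03],
  [0.001,0.012,0,0,0,0,0.03],
  [0,0.01,0,0,0,0,0.03],
  [0,0.002,0,0,0,0,0.03],
  [0,0,0,0,0,0,0.03],
])

```text
clock: 31.0
position: [652.7, -127.1, 35.6]
ee_rot: [0.566, -0.426, 0.423, -0.565]
contact_force: [0.2, -0.7, -0.2]
gripper_width: 40.6
```

Run:
```python
from h import *
plan(653.8,-128.6,28.5,0.28+np.pi/2)
```

```text
t31.00 pos [ 652.7 -127.1   35.6] yaw-1.288 j6 1.80 w40.6 F [ 0.2 -0.7 -0.2] 
 shift [0.0018 0.0071 0.0007] rot [ 0.004  0.003 -0.002] 
 tool axes x [ 0.279 -0.96  -0.002] z [ 0.96   0.279 -0.004]
```

>>> play_rows([
  [0.001,0.002,0.0005,0.002,0.001,-0.001,0.03],
  [0.0005,0.0025,0,0.001,0.001,0,0.03],
  [0,0.002,0,0,0,0,0.03],
  [0,0,0,0,0,0,0.03],
])

```text
clock: 31.4
position: [654.1, -128.2, 30.3]
ee_rot: [-0.565, 0.425, -0.425, 0.565]
contact_force: [-0.7, 1.4, -1.3]
gripper_width: 41.0
```

>>> play_rows([
  [0,0.001,0,0,0,0,0.03],
  [0,0,0,0,0,0,0.03],
])

```text
clock: 31.6
position: [654.0, -128.0, 29.7]
ee_rot: [-0.564, 0.425, -0.425, 0.566]
contact_force: [-1.1, 1.0, -0.7]
gripper_width: 40.4
```

>>> play_rows([
  [0,0.002,0,0,0,0,0.03],
  [0,0.0015,0,0,0,0,0.03],
  [0,0,0,0,0,0,0.03],
])

```text
clock: 31.9
position: [653.7, -127.6, 28.8]
ee_rot: [-0.565, 0.425, -0.425, 0.566]
contact_force: [-1.5, 0.9, 0.2]
gripper_width: 41.1
```

At gripping height. Release and lift well clear.

>>> play_rows([
  [0,0.0005,0,0,0,0,0.044],
  [0,0,0,0,0,0,0.05],
  [0,0,0,0,0,0,0.06],
  [0,0,0,0,0,0,0.075],
  [0,0,0,0,0,0,0.085],
  [0,0,0,0,0,0,0.085],
])

```text
clock: 32.5
position: [655.1, -128.5, 27.5]
ee_rot: [-0.564, 0.424, -0.426, 0.566]
contact_force: [0.5, -0.1, -0.5]
gripper_width: 85.3
```

>>> play_rows([
  [0,-0.015,0,0,0,0,0.085],
  [0,-0.025,0,0,0,0,0.085],
  [0,-0.03,0,0,0,0,0.085],
  [0,-0.03,0,0,0,0,0.085],
  [0,-0.03,-0.02,0,0,0,0.085],
  [0,-0.02,-0.03,0,0,0,0.085],
  [0,0,-0.03,0,0,0,0.085],
  [0,0,0,0,0,0,0.085],
  [0,0,0,0,0,0,0.085],
])

```text
clock: 33.4
position: [577.3, -152.0, 193.2]
ee_rot: [-0.563, 0.42, -0.429, 0.568]
contact_force: [0.4, 0.5, -0.2]
gripper_width: 84.5
```

Run:
```python
from h import *
print(read_state()['clock'],read_state()['position'])
im=shot('wrist','w12.png'); s=shot('scene','s12.png')
cv2.imwrite('pics/c12.png',np.hstack([im['color'][:,100:400,::-1],cv2.resize(s['color'][170:310,130:295,::-1],(495,420),interpolation=2)]))
```

```text
33.4 [ 577.28347527 -152.04484372  193.19441319]
```

View pics/c12.png

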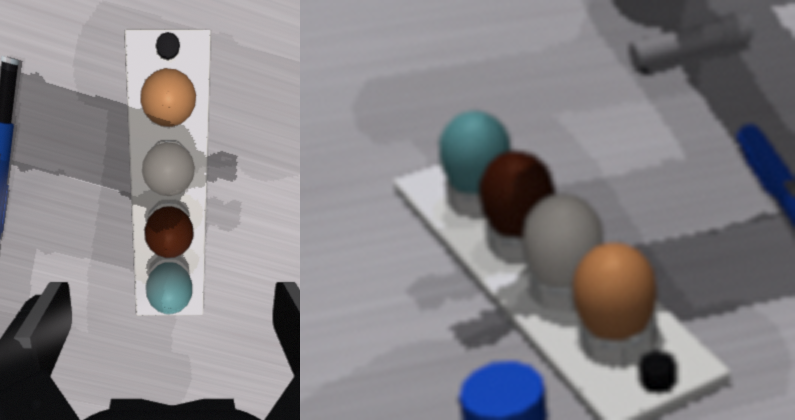

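All four stand upright. From the rack knob they are tan (268,97), white (268,169), brown (269,231) and blue (269,287), and the arm is clear. I'm handing in.

```bash
python3 -c "from h import *; print(job_done())"
```

```text
the job is handed in; nothing more can be done
None
```

All four eggs are in the white rack in reverse order, and the job was handed in at about 33.5 s on the robot's clock; the hand-in gave no verdict.

| Egg | Place in tray, from the black knob | Place in rack, from the black knob |
|---|---|---|
| Blue | 1st | 4th (furthest) |
| Brown | 2nd | 3rd |
| White | 3rd | 2nd |
| Tan | 4th | 1st (nearest) |

Each egg was gripped across the row, lowered back to within about 1 mm of the height at which it was gripped, and released.

**Last checks:** the final wrist and scene pictures show all four eggs upright, blunt end up and in line in their pockets. The gripper was open and clear, about 190 mm above the table. I judged seating and uprightness by eye from these pictures and did not measure them.

**What disagreed:**
- **Rack position:** the overhead and wrist cameras differed by about 6 mm across the rack, so I lined up on the pockets as seen from the wrist.
- **Set-down contact:** no clear upward force showed at set-down (only noise of about 1 N), so I relied on the gripping height and on pictures after each release.

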